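# Fetch the hemmed-in jar from the bottle tray to the balance

### The arm

A 6-joint arm with a two-finger parallel gripper is mounted at the origin on the work surface. World frame = base frame: x ahead of the robot, y to its left, z up, the work surface at z = 0. Lengths are in m, angles in degrees, forces in N, time in s.
With the tool pointing down it reaches from about 0.325 to 0.85 m from the base axis. Payload 4.4 kg.
Tool frame: the origin (TCP) lies midway between the tips of the shut fingers; the grasp point (between the pads) lies 19 mm behind it; z points along the fingers, y is the line along which they close (so a half turn about z gives the same grasp; the last joint's range is limited). The gripper opens to 94 mm and grips with 3 to 60 N. Pads are 16 mm wide; open, the fingers measure 119 mm over their backs; the gripper's body (75 mm by 177 mm) begins 78 mm behind the grasp point.
Start: joints at [-75.086, 11.837, 88.321, -0, 79.842, -8.623], TCP at [0.23, -0.527, 0.18] pointing down, gripper open.
Joint ranges: [-156.59, 156.59], [-49.26, 127.26], [12.9, 141.05], [-63.56, 243.56], [4.71, 150.69], [-161.64, 161.64]. Speed limits (degrees/s): [159.86, 159.86, 180, 180, 180, 180].

### API

Orientations are given as [roll, pitch, yaw] about the fixed x, y, z axes, in that order (R = Rz(yaw) Ry(pitch) Rx(roll)).
In Python, from workcell import ctrl, capture gives the robot as it stands.
- The arm moves only by the tool play_rows, never from a script. Its argument "steps" is a list of rows, each an object of numbers: "x", "y", "z": the shift along the tool's x, y, z normalised to -1 to 1, where 1 is 150 mm; "turn": the turn about the tool's z normalised to -1 to 1, where 1 is 45 degrees. A call has 1 to 8 rows; each row is the pose to reach, as a shift and turn from the pose commanded when the call began, along the tool's axes at that moment; what a row does not reach only later rows make up. A row lasts 1/10 s, in which the tool goes at most 50 mm and 8.59 degrees, less where a joint would pass 70% of its speed; a pose out of reach is approached as far as the arm can. A call with a number of a shift or a turn outside -1 to 1 is refused whole. A call with a gripper value outside its range is refused whole. "fingers" is the closure, from 0 (fully open) to 1 (shut), set as the call begins (left out, the last holds). The fingers move at their own pace and stop on an object; "squeeze" is the grip in N (left out, the last holds). Time passes only in rows, so rows that repeat a pose let the fingers close. It gives the time, the measured TCP pose, the force, the opening and the grip force at its end, in the units of the state.
- ctrl.get_obs(): the state, without advancing time (a new reading comes with each control period).
- capture(name): name is "scene" or "top" or "wrist"; returns a dict with "pixels" (400x640x3 uint8, red, green, blue), "vfov" (degrees; the focal length in pixels is half the picture's height over the tangent of half this angle, whatever the lens; pixels are square), "cx", "cy" (the principal point, pixels), "R" (3x3) and "t" (3): a world point X has camera coordinates R X + t. Camera axes: x right, y down, z forward; pixel columns grow to the right and rows downward; lengths in m; the calibration is good to about 2 mm. A picture is of the moment at which its call begins. There is no depth.
- ctrl.hand_in(): hands the job in; it is judged then, once.
The state is a dict: "t": time; "q": joint angles; "joint_vel": joint speeds; "joint_torque": joint torques, N m; "tool_pos": TCP position; "orientation": TCP orientation; "contact_force": force on the tool from outside, world axes, zero at the start; "ft_torque": the same for the moment, N m; "opening": opening from 0.0 (shut) to 1.0 (fully open); "gripper_force": force on a finger pad.
Only numpy, scipy, OpenCV 4.12 (cv2) and the standard library are available. Lean on these libraries where they do the work, as an engineer would, in place of code of your own. Each camera call takes 0.05 s, during which the arm holds its last target. There are 200 camera calls.

### The job

The squat jar with the black cap, in the middle of the tray's back row (the row farther from the robot), is to be weighed, but three tall capped bottles stand around it. First stand the three tall bottles upright in the empty steel tray, then fetch the jar and set it gently on the middle of the balance pan, and only then put each tall bottle back, upright, in the very compartment it came from. Leave the low glass dish and the low white pot in the bottle tray and the box of pipette tips where they are, and neither drop nor tip over a bottle or the jar.

Things in the scene. Friction and masses are not known exactly. Their poses are not given: they have to be found in the camera images.
- bottle_tray: Yellow bottle tray fixed to the bench, 148 x 220 mm: 6 compartments, each 68 x 68 mm inside, centred in its frame at x = +36 mm (back row, away from the robot) or -36 mm (front row), y = +72, 0 or -72 mm. Walls 4 mm thick, their tops 20 mm above the bench; floor 4 mm above it. Origin: centre of its underside; z up. Yaw varies by 0.25 rad.
- steel_tray: Empty shallow stainless steel tray fixed to the bench at the left or right: the side area for the tall bottles. 260 mm along its x, 130 mm along its y, rim 15 mm high, floor and walls 2 mm thick (bottles stand 2 mm above the bench). Origin: centre of its underside; z up. Three bottles fit in a row along x, 75 mm apart.
- balance: Balance fixed to the bench at the other side: white housing 180 mm wide, 240 mm deep, 58 mm high, sloping display towards the robot (its -x) and a flat round steel pan, 120 mm across. Origin: on the bench exactly below the pan's centre; the pan's top is 75 mm above the origin. z up.
- jar: The jar to be weighed: squat, straight-sided amber glass jar with a wide black screw cap, 50 mm high in all; glass 56 mm across up to 28 mm, cap 57 mm across from 28 to 50 mm. Origin: centre of its underside; z up. About 0.16 kg. Starts in the middle compartment of the back row.
- round_bottle: Tall round clear glass bottle with a paper band, 56 mm across, with a wide blue screw cap, 52 mm across, from 88 to 114 mm height (114 mm in all). Origin: centre of its underside; z up. About 0.22 kg. Grip it by the cap. Starts in one of the compartments left of, right of or in front of the jar (drawn afresh).
- square_bottle: Tall square white plastic bottle, 48 x 48 mm up to 80 mm height, then a neck with a blue screw cap, 40 mm across, from 96 to 122 mm height (122 mm in all). Origin: centre of its underside; x and y square to its sides, z up. About 0.20 kg. Grip it by the cap. Starts in one of the compartments left of, right of or in front of the jar.
- flask: Conical clear glass flask, 56 mm across at the foot, tapering to a neck 26 mm across from 70 mm height up, with a small blue screw cap, 33 mm across, from 94 to 120 mm height (120 mm in all). Origin: centre of its underside; z up. About 0.18 kg. Grip it by the cap. Starts in one of the compartments left of, right of or in front of the jar.
- dish: Bystander: low open glass dish, 52 mm across, 30 mm high, in a corner compartment of the front row; not to be moved. Origin: centre of its underside.
- pot: Bystander: low white plastic pot with a snap lid, 51 mm across, 34 mm high, in the other corner compartment of the front row; not to be moved. Origin: centre of its underside.
- tip_box: Bystander: grey box of yellow pipette tips, 85 x 122 x 46 mm, standing on the bench beyond the bottle tray; not to be moved. Origin: centre of its underside.
Mind the look-alikes: they are no part of the job. Several things look just like the jar: the one meant starts farthest to the robot's left.

How it is judged:
By the outcome, as a careful person would: the job done as asked, in the order asked, and still so for the second after the job is handed in, with the robot touching nothing.
It also fails if it takes over 147 s, if anything falls off the work surface, if the arm or the gripper's body presses on something with over 40 N, if the wrist force passes 120 N, or if a joint passes its speed limit or range.

## Working session

There is one attempt and no reset: what is moved stays moved. The work goes in short steps, Python scripts to look and compute and a tool call to move; the robot and the scene stay as the last step left them, time stands still between calls to the robot, and variables do not carry over. Pictures are saved under pics/ and viewed, at most 14 in all, crops included, and the job is handed in when it is done.

Besides the shell and the picture viewer there is one more tool, called in YAML: its name, and indented under it one key for each argument. play_rows: Moves the arm, as the interface text tells. Its arguments: {"type":"object","properties":{"steps":{"type":"array","items":{"type":"object","properties":{"x":{"type":"number","minimum":-1,"maximum":1},"y":{"type":"number","minimum":-1,"maximum":1},"z":{"type":"number","minimum":-1,"maximum":1},"turn":{"type":"number","minimum":-1,"maximum":1}}}},"fingers":{"type":"number"},"squeeze":{"type":"number"}},"required":["steps"]}

```bash
mkdir -p pics; ls; cat > h.py <<'E'
import numpy as np,cv2,math
from workcell import ctrl,capture
def cap(name,save=None):
    c=capture(name)
    c['f']=200/math.tan(math.radians(c['vfov'])/2); c['R']=np.array(c['R']);c['t']=np.array(c['t'])
    c['pixels']=np.array(c['pixels'])
    if save: cv2.imwrite('pics/'+save,c['pixels'][:,:,::-1]); np.save('pics/'+save[:-4]+'.npy',c,allow_pickle=True)
    return c
def load(n): return np.load('pics/'+n+'.npy',allow_pickle=True).item()
def ray(c,u,v,z):
    d=c['R'].T@np.array([(u-c['cx'])/c['f'],(v-c['cy'])/c['f'],1]); o=-c['R'].T@c['t']
    return o+d*(z-o[2])/d[2]
def proj(c,X):
    p=c['R']@np.array(X)+c['t']; return p[:2]/p[2]*c['f']+[c['cx'],c['cy']]
E
python3 - <<'E'
from h import *
for n in('top','scene'):
    c=cap(n,n+'0.png'); print(n,c['vfov'],c['cx'],c['cy'],-c['R'].T@c['t'],c['R'].round(2).tolist())
o=ctrl.get_obs();print(o)
E
```

```text
pics
top 42.101635665158916 317.84882976453326 201.58405870127342 [ 0.46582938 -0.00858169  1.26361753] [[-0.01, -1.0, -0.01], [-0.99, 0.02, -0.14], [0.14, 0.0, -0.99]]
scene 49.47198600488128 316.0452606450725 196.6700415134974 [1.25498518 0.51323307 0.96491194] [[-0.63, 0.77, -0.01], [0.58, 0.47, -0.67], [-0.51, -0.43, -0.75]]
{'t': 0.1, 'q': array([-7.50867552e+01,  1.18795541e+01,  8.83948973e+01, -1.46706382e-04,
        7.98429635e+01, -8.62293016e+00]), 'joint_vel': array([-0.00258541, -0.05245711, -0.17728084, -0.02301415,  0.03145371,
        0.10734006]), 'joint_torque': array([-2.93334469e-04, -3.71866035e+01, -2.82292771e+01,  6.99534360e-02,
        3.11177492e-02, -6.38338338e-05]), 'tool_pos': array([ 0.22940082, -0.52640954,  0.17891934]), 'orientation': array([-1.79883891e+02, -1.74614039e-02,  2.35361832e+01]), 'contact_force': array([0.48299064, 0.23008249, 0.10374225]), 'ft_torque': array([-0.01719299, -0.03222101,  0.01926812]), 'gripper_force': 0.0, 'opening': 0.9994977191448239}
```

View pics/top0.png

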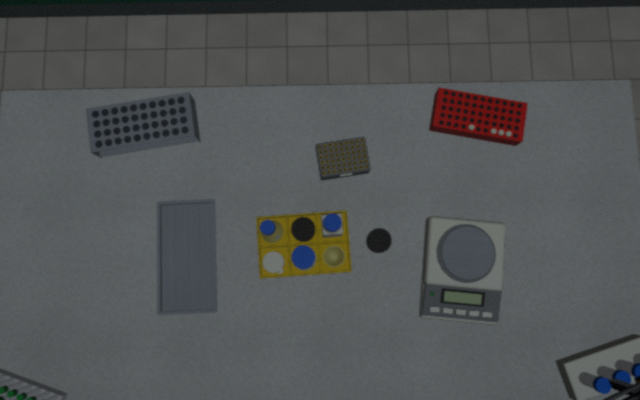

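View pics/scene0.png

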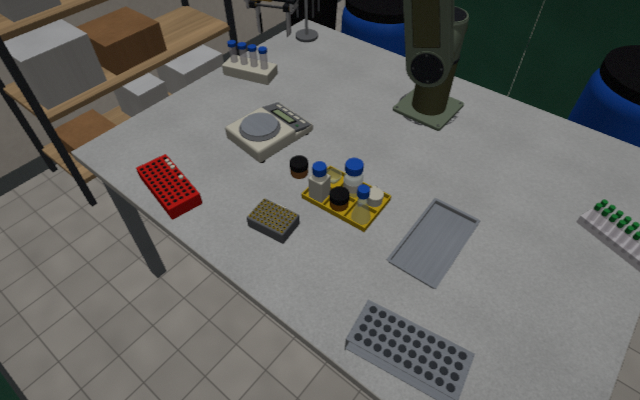

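```bash
python3 - <<'E'
from h import *
c=load('top0');im=c['pixels'];hsv=cv2.cvtColor(im,cv2.COLOR_RGB2HSV)
def blobs(m,lo=60):
    n,l,s,ce=cv2.connectedComponentsWithStats(m.astype(np.uint8))
    return [(ce[i].round(1),s[i].tolist(),l==i) for i in range(1,n) if s[i][4]>lo]
H,S,V=[hsv[...,i].astype(int) for i in range(3)]
roi=np.zeros(H.shape,bool); roi[190:330,140:520]=1
for ce,s,l in blobs(roi&(H>100)&(H<125)&(S>170)):
    (u,v),r=cv2.minEnclosingCircle(np.argwhere(l)[:,::-1].astype(np.float32))
    print('blue',ce,s,(u,v),r,ray(c,*ce,.115).round(4))
y=(roi&(H>18)&(H<32)&(S>140)&(V>60)); bb=max(blobs(y),key=lambda b:b[1][4]);
pts=np.argwhere(bb[2])[:,::-1].astype(np.float32)
hull=cv2.convexHull(pts)[:,0]
w=np.array([ray(c,*p,.02)[:2] for p in hull],np.float32);print('tray',cv2.minAreaRect(w),bb[1])
for ce,s,l in blobs(roi&(V<45)):
    print('black',ce,s,ray(c,*ce,.05).round(4))
# steel, balance pan colors
print(hsv[257,188],hsv[330,300],hsv[252,467],hsv[230,435])
crop=cv2.resize(im[195:325,140:520,::-1],None,fx=2.1,fy=2.1,interpolation=cv2.INTER_CUBIC);cv2.imwrite('pics/crop0.png',cv2.convertScaleAbs(crop,alpha=1.6))
E
```

```text
blue [332.  222.1] [324, 214, 17, 17, 211] (332.0, 222.0) 8.24631118774414 [ 0.5848 -0.0337  0.115 ]
blue [267.2 227.1] [261, 221, 13, 13, 135] (267.19158935546875, 227.10748291015625) 6.488882064819336 [0.5759 0.1102 0.115 ]
blue [302.9 256.7] [293, 246, 21, 22, 349] (303.0, 256.625) 10.625100135803223 [0.5093 0.0317 0.115 ]
tray ((0.5438058376312256, 0.03407737612724304), (0.144741028547287, 0.21633277833461761), 3.3903772830963135) [257, 211, 94, 67, 2777]
black [302.7 228.9] [292, 218, 22, 23, 412] [0.5766 0.0337 0.05  ]
black [378.5 240.2] [367, 229, 24, 23, 440] [ 0.5475 -0.1428  0.05  ]
black [462.  296.4] [440, 288, 45, 19, 184] [ 0.4158 -0.3303  0.05  ]
[105  38  81] [110  16  98] [106  41  80] [ 60  11 113]
```

View pics/crop0.png

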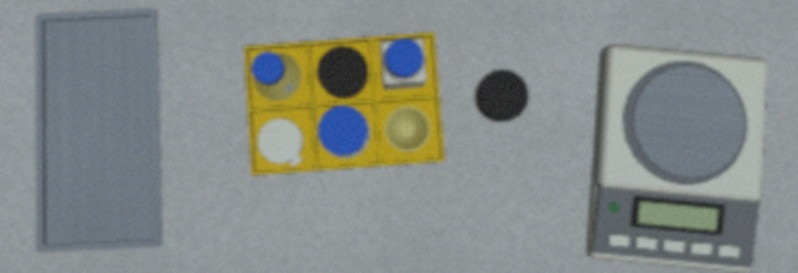

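The jar candidates are (303,229), in the tray's back middle at y=+0.034, and (379,240), on the bench at y=-0.143. The first lies farther left and in the back row's middle, so it is the one meant, and the crop confirms it. The flask is back left (268,228), the square bottle back right (332,222) and the round bottle front middle (303,257).

```bash
python3 - <<'E'
from h import *
c=load('top0');im=c['pixels'];hsv=cv2.cvtColor(im,cv2.COLOR_RGB2HSV)
m=((hsv[...,1]>28)&(hsv[...,0]>95)&(hsv[...,0]<120)&(hsv[...,2]>60)).astype(np.uint8)
m=cv2.morphologyEx(m,cv2.MORPH_OPEN,np.ones((3,3)))
for x0,x1,y0,y1,z in((140,235,190,330,.015),(430,505,215,288,.075)):
    k=np.zeros_like(m);k[y0:y1,x0:x1]=m[y0:y1,x0:x1]
    cs,_=cv2.findContours(k,cv2.RETR_EXTERNAL,cv2.CHAIN_APPROX_NONE)
    q=max(cs,key=cv2.contourArea)[:,0]
    w=np.array([ray(c,*p,z)[:2] for p in q],np.float32)
    print(cv2.minAreaRect(w), cv2.minEnclosingCircle(w),cv2.fitEllipse(w))
for p in((600,385),(575,360)): print(ray(c,*p,.1))
E
```

```text
((0.5196570158004761, 0.31493908166885376), (0.27014511823654175, 0.14000047743320465), 1.749449610710144) ((0.5190725326538086, 0.3140678107738495), 0.14932693541049957) ((0.5189583897590637, 0.3139321208000183), (0.15242324769496918, 0.33451899886131287), 92.17060089111328)
((0.5164170861244202, -0.3404005169868469), (0.11860708892345428, 0.11786570399999619), 89.17295837402344) ((0.5146403908729553, -0.34115108847618103), 0.06175265088677406) ((0.515007495880127, -0.34113165736198425), (0.11714503169059753, 0.11922518908977509), 98.03742218017578)
[ 0.22665049 -0.60239877  0.1       ]
[ 0.27921678 -0.55334811  0.1       ]
```

play_rows:
  steps:
    - {"z": -0.2}
    - {"z": -0.5}
    - {"z": -0.8, "turn": 0.1}
    - {"z": -0.8, "turn": 0.25}
    - {"z": -0.8, "turn": 0.4}
    - {"z": -0.8, "turn": 0.523}
    - {"z": -0.8, "turn": 0.523}
  fingers: 0
  squeeze: 25

```text
$.steps[0]: bad value
```

play_rows:
  steps:
    - {"x": 0, "y": 0, "z": -0.2, "turn": 0}
    - {"x": 0, "y": 0, "z": -0.5, "turn": 0}
    - {"x": 0, "y": 0, "z": -0.8, "turn": 0.1}
    - {"x": 0, "y": 0, "z": -0.8, "turn": 0.25}
    - {"x": 0, "y": 0, "z": -0.8, "turn": 0.4}
    - {"x": 0, "y": 0, "z": -0.8, "turn": 0.523}
    - {"x": 0, "y": 0, "z": -0.8, "turn": 0.523}
  fingers: 0
  squeeze: 25

```text
t: 0.8
tool_pos: [0.2295, -0.5269, 0.2994]
orientation: [-179.9, 0.0, 0.0]
contact_force: [-0.6, 0.2, 0.1]
opening: 0.998
gripper_force: 0.0
```

play_rows:
  steps:
    - {"x": 0.1, "y": -0.15, "z": 0, "turn": 0}
    - {"x": 0.25, "y": -0.4, "z": 0, "turn": 0}
    - {"x": 0.4, "y": -0.65, "z": 0, "turn": 0}
    - {"x": 0.525, "y": -0.935, "z": 0, "turn": 0}

```text
t: 1.2
tool_pos: [0.3089, -0.3856, 0.2992]
orientation: [-179.9, 0.0, 0.1]
contact_force: [1.0, 1.0, 1.1]
opening: 1.0
gripper_force: 0.0
```

play_rows:
  steps:
    - {"x": 0.13, "y": -0.24, "z": 0, "turn": 0}
    - {"x": 0.26, "y": -0.48, "z": 0, "turn": 0}
    - {"x": 0.4, "y": -0.7, "z": 0, "turn": 0}
    - {"x": 0.525, "y": -0.935, "z": 0, "turn": 0}

```text
t: 1.6
tool_pos: [0.3876, -0.2451, 0.2996]
orientation: [-180.0, 0.0, 0.1]
contact_force: [-0.2, -0.9, 0.1]
opening: 0.998
gripper_force: 0.0
```

play_rows:
  steps:
    - {"x": 0.13, "y": -0.24, "z": 0, "turn": 0}
    - {"x": 0.26, "y": -0.48, "z": 0, "turn": 0}
    - {"x": 0.4, "y": -0.7, "z": 0, "turn": 0}
    - {"x": 0.525, "y": -0.935, "z": 0, "turn": 0}

```text
t: 2.0
tool_pos: [0.4663, -0.1049, 0.2996]
orientation: [180.0, 0.0, 0.1]
contact_force: [0.7, 0.7, -0.4]
opening: 1.002
gripper_force: 0.0
```

play_rows:
  steps:
    - {"x": 0.13, "y": -0.24, "z": 0, "turn": 0}
    - {"x": 0.26, "y": -0.48, "z": 0, "turn": 0}
    - {"x": 0.4, "y": -0.7, "z": 0, "turn": 0}
    - {"x": 0.525, "y": -0.935, "z": 0, "turn": 0}
    - {"x": 0.525, "y": -0.935, "z": 0, "turn": 0}
    - {"x": 0.525, "y": -0.935, "z": 0, "turn": 0}

```text
t: 2.6
tool_pos: [0.5442, 0.0343, 0.2992]
orientation: [180.0, 0.1, 0.2]
contact_force: [0.4, -0.5, 0.4]
opening: 0.998
gripper_force: 0.0
```

```bash
python3 - <<'E'
from h import *
c=cap('wrist','w1.png');im=c['pixels'];h=cv2.cvtColor(im,cv2.COLOR_RGB2HSV)
print(-c['R'].T@c['t'],c['R'].round(2).tolist(),ctrl.get_obs()['tool_pos'])
m=((h[...,0]>100)&(h[...,0]<125)&(h[...,1]>150)).astype(np.uint8)
n,l,s,ce=cv2.connectedComponentsWithStats(m)
for i in range(1,n):
    if s[i][4]>200:
        (u,v),r=cv2.minEnclosingCircle(np.argwhere(l==i)[:,::-1].astype(np.float32))
        print(ce[i],s[i],(u,v),r,[ray(c,*ce[i],z).round(4)[:2].tolist() for z in(.118,.126,.124)])
E
```

```text
[0.61582089 0.03533005 0.5042346 ] [[0.0, -1.0, 0.0], [-0.97, -0.0, 0.25], [-0.25, -0.0, -0.97]] [0.54410536 0.03345629 0.29942921]
[370.47723935 153.77679883] [356 139  30  30 681] (370.4827575683594, 153.6896514892578) 14.996139526367188 [[0.5854, -0.0345], [0.586, -0.0331], [0.5858, -0.0335]]
[263.65555556 159.38666667] [252 148  25  24 450] (263.8958435058594, 159.0) 12.268396377563477 [[0.5773, 0.1102], [0.5781, 0.1087], [0.5779, 0.1091]]
[321.0880829  206.20310881] [304 188  35  36 965] (321.0604248046875, 205.7853546142578) 17.890897750854492 [[0.5117, 0.0318], [0.5139, 0.0319], [0.5133, 0.0319]]
```

View pics/w1.png

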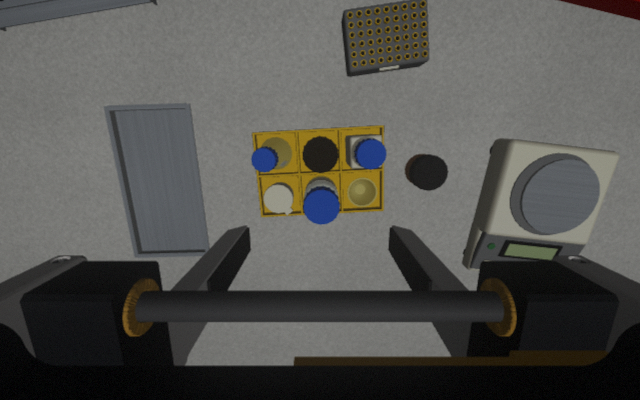

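play_rows:
  steps:
    - {"x": -0.11, "y": 0.01, "z": 0.15, "turn": 0}
    - {"x": -0.227, "y": 0.013, "z": 0.4, "turn": 0}
    - {"x": -0.227, "y": 0.013, "z": 0.65, "turn": 0}
    - {"x": -0.227, "y": 0.013, "z": 0.8, "turn": 0}

```text
t: 3.05
tool_pos: [0.5077, 0.0304, 0.1772]
orientation: [180.0, 0.2, -0.1]
contact_force: [-0.6, 0.7, -0.1]
opening: 0.998
gripper_force: 0.0
```

play_rows:
  steps:
    - {"x": 0, "y": 0, "z": 0.2, "turn": 0}
    - {"x": 0, "y": 0, "z": 0.4, "turn": 0}
    - {"x": 0, "y": 0, "z": 0.52, "turn": 0}
    - {"x": 0, "y": 0, "z": 0.587, "turn": 0}
    - {"x": 0, "y": 0, "z": 0.587, "turn": 0}

```text
t: 3.55
tool_pos: [0.509, 0.0309, 0.0907]
orientation: [-180.0, 0.2, -0.1]
contact_force: [-0.8, -0.9, 1.1]
opening: 0.998
gripper_force: 0.0
```

play_rows:
  steps:
    - {"x": 0, "y": 0, "z": 0, "turn": 0}
    - {"x": 0, "y": 0, "z": 0, "turn": 0}
    - {"x": 0, "y": 0, "z": 0, "turn": 0}
    - {"x": 0, "y": 0, "z": 0, "turn": 0}
    - {"x": 0, "y": 0, "z": 0, "turn": 0}
    - {"x": 0, "y": 0, "z": 0, "turn": 0}
    - {"x": 0, "y": 0, "z": 0, "turn": 0}
    - {"x": 0, "y": 0, "z": 0, "turn": 0}
  fingers: 1
  squeeze: 25

```text
t: 4.35
tool_pos: [0.5121, 0.031, 0.0935]
orientation: [179.9, -0.2, 0.0]
contact_force: [-0.2, -2.4, 9.1]
opening: 0.357
gripper_force: 5.0
```

```bash
python3 - <<'E'
from h import *
c=cap('wrist','w2.png');d=cap('scene','s2.png')
a=c['pixels'][100:400,120:520,::-1];b=cv2.resize(d['pixels'][110:260,250:450,::-1],(400,300))
cv2.imwrite('pics/m2.png',cv2.convertScaleAbs(np.hstack([a,b]),alpha=1.5))
print(ctrl.get_obs())
E
```

```text
{'t': 4.45, 'q': array([ -6.15493382,   9.3634909 , 102.03503896,  -0.13905994,
        68.28673783,  83.87079633]), 'joint_vel': array([-0.10064262, -0.41430945, -0.89410899, -0.35977188, -0.10707359,
        0.0163694 ]), 'joint_torque': array([ 1.70083590e+00, -2.64108753e+01, -2.02599227e+01,  1.09345146e+00,
       -1.00736457e-01, -6.72113209e-03]), 'tool_pos': array([0.51310445, 0.03053402, 0.09441533]), 'orientation': array([ 1.79837666e+02, -2.99051156e-01,  2.57855476e-02]), 'contact_force': array([-0.02831312, -4.31277514, 12.73366678]), 'ft_torque': array([-0.58136682,  0.1282799 ,  0.040679  ]), 'gripper_force': 7.24636457656743, 'opening': 0.27328113071424437}
```

View pics/m2.png

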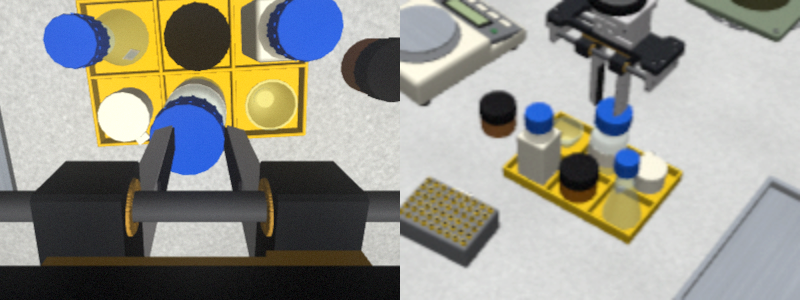

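```bash
python3 - <<'E'
from h import *
for n,p in(('w1',(.5442,.0335,.2994)),('w2',(.5131,.0305,.0944))):
    c=load(n)
    print(n,-c['R'].T@c['t'],[proj(c,np.array(p)+[0,s*w,0]).round(0).tolist() for s,w in((1,.047),(-1,.047),(1,.018),(-1,.018))])
d=load('s2'); e=load('s2')
print('scene tcp',proj(d,(.5131,.0305,.0944)), 'captop@.512', proj(d,(.511,.032,.118)))
c=load('w2');h=cv2.cvtColor(c['pixels'],cv2.COLOR_RGB2HSV);m=(h[...,0]>100)&(h[...,0]<125)&(h[...,1]>150)
q=np.argwhere(m&(np.abs(np.arange(640)[None]-308)<70)&(np.arange(400)[:,None]<290));print(q.min(0),q.max(0))
for v in q.min(0)[0],q.max(0)[0]: print(v,ray(c,308,v,.118),ray(c,308,v,.092))
E
```

```text
w1 [0.61582089 0.03533005 0.5042346 ] [[259.0, 227.0], [382.0, 227.0], [297.0, 227.0], [344.0, 227.0]]
w2 [0.58270339 0.03212865 0.29888531] [[259.0, 226.0], [382.0, 226.0], [297.0, 226.0], [344.0, 226.0]]
scene tcp [352.534793   169.98378785] captop@.512 [353.86915757 163.81455797]
[201 270] [274 344]
201 [0.53845537 0.03901484 0.118     ] [0.53209527 0.04000465 0.092     ]
274 [0.48553392 0.03945744 0.118     ] [0.47156703 0.04051086 0.092     ]
```

play_rows:
  steps:
    - {"x": 0, "y": 0, "z": 0, "turn": 0}
    - {"x": 0, "y": 0, "z": 0, "turn": 0}
    - {"x": 0, "y": 0, "z": 0, "turn": 0}
  fingers: 0

```text
t: 4.75
tool_pos: [0.5136, 0.0315, 0.095]
orientation: [180.0, -0.4, -0.0]
contact_force: [0.5, 0.1, 11.0]
opening: 0.49
gripper_force: 5.3
```

```bash
python3 - <<'E'
from h import *
c=cap('wrist','w3.png');d=cap('scene','s3.png')
a=c['pixels'][100:400,120:520,::-1];b=cv2.resize(d['pixels'][110:260,250:450,::-1],(400,300))
cv2.imwrite('pics/m3.png',cv2.convertScaleAbs(np.hstack([a,b]),alpha=1.5))
o=ctrl.get_obs();print(o['tool_pos'],o['contact_force'],o['opening'],o['gripper_force'])
E
```

```text
[0.51362967 0.0317211  0.09493493] [-0.68193101 -0.8532568   9.86222228] 0.5747670411607667 5.019115061732009
```

View pics/m3.png

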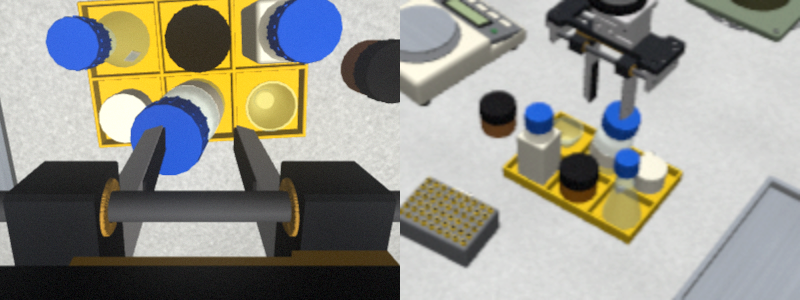

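play_rows:
  steps:
    - {"x": 0, "y": 0, "z": -0.25, "turn": 0}
    - {"x": 0, "y": 0, "z": -0.5, "turn": 0}
    - {"x": 0, "y": 0, "z": -0.75, "turn": 0}
    - {"x": 0, "y": 0, "z": -0.9, "turn": 0}
    - {"x": 0, "y": 0, "z": -0.9, "turn": 0}
  fingers: 0.43

```text
t: 5.35
tool_pos: [0.5133, 0.0317, 0.231]
orientation: [180.0, -0.5, 0.0]
contact_force: [0.1, -0.1, -0.7]
opening: 0.57
gripper_force: 0.0
```

```bash
python3 - <<'E'
from h import *
c=cap('wrist','w4.png');d=cap('scene','s4.png')
a=c['pixels'][100:400,120:520,::-1];b=cv2.resize(d['pixels'][110:260,250:450,::-1],(400,300))
cv2.imwrite('pics/m4.png',cv2.convertScaleAbs(np.hstack([a,b]),alpha=1.5))
o=ctrl.get_obs();print(o['tool_pos'],o['contact_force'],o['opening'],o['gripper_force'])
E
```

```text
[0.51015225 0.03194711 0.22613741] [-0.2603076   0.53138297  1.14452013] 0.5674805553173932 0.0
```

View pics/m4.png

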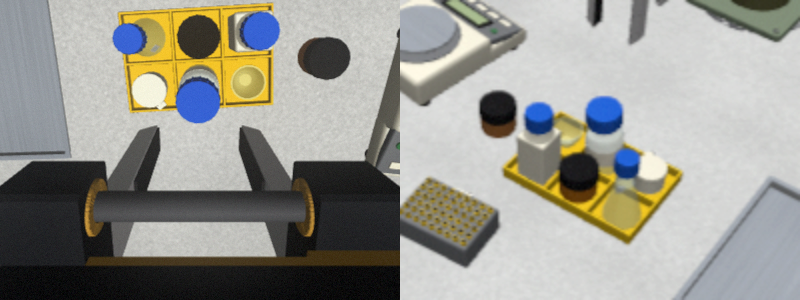

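```bash
python3 - <<'E'
from h import *
d=load('s4');c=load('w4')
for z in(.2285,.24,.25): print([proj(d,(.511,.032+s,z)).round(1).tolist() for s in(-.033,.033)],[proj(c,(.511,.032+s,z)).round(1).tolist() for s in(-.033,.033)])
d=load('s2')
for z in(.0944,.106,.118): print(z,[proj(d,(.513,.0305+s,z)).round(1).tolist() for s in(-.022,.022)])
a=cv2.resize(load('s4')['pixels'][95:145,330:390,::-1],(480,400),interpolation=cv2.INTER_CUBIC)
b=cv2.resize(load('s2')['pixels'][120:200,320:380,::-1],(300,400),interpolation=cv2.INTER_CUBIC)
cv2.imwrite('pics/m5.png',cv2.convertScaleAbs(np.hstack([a,b]),alpha=1.6))
h=cv2.cvtColor(c['pixels'],cv2.COLOR_RGB2HSV);m=((h[...,0]>100)&(h[...,0]<125)&(h[...,1]>150)).astype(np.uint8)
n,l,s,ce=cv2.connectedComponentsWithStats(m)
for i in range(1,n):
    if s[i][4]>200: print(ce[i],s[i],ray(c,*ce[i],.115).round(4))
E
```

```text
[[346.1, 128.2], [366.7, 138.4]] [[362.0, 228.6], [277.0, 228.5]]
[[346.3, 124.8], [367.0, 135.0]] [[364.3, 233.7], [274.7, 233.7]]
[[346.5, 121.7], [367.3, 132.0]] [[366.6, 238.6], [272.6, 238.6]]
0.0944 [[346.3, 166.6], [358.9, 173.4]]
0.106 [[346.5, 163.6], [359.1, 170.5]]
0.118 [[346.7, 160.6], [359.4, 167.4]]
[380.35580524 130.6488764 ] [ 361  112   38   38 1068] [ 0.5858 -0.0354  0.115 ]
[248.00693481 138.47434119] [233 124  32  30 721] [0.5772 0.1113 0.115 ]
[317.52997932 201.21019986] [ 296  180   44   43 1451] [0.5056 0.034  0.115 ]
```

View pics/m5.png

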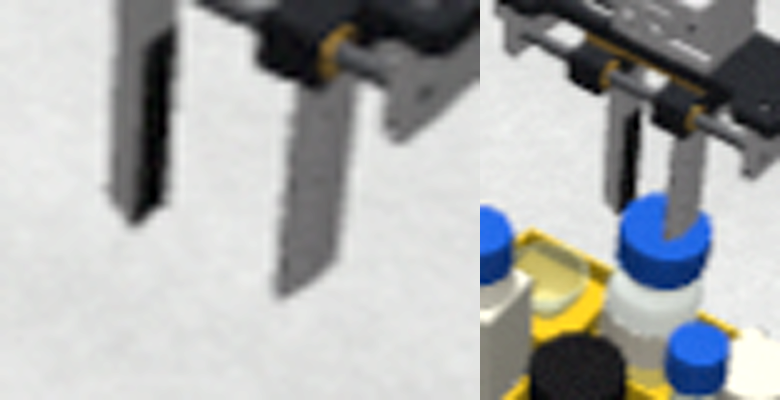

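Close-up of the scene view: the +y finger's tip, at about (359,168), rests on top of the cap. So the real fingertips are about 20 mm above the reported TCP. The bottle has rocked back upright. I'll grip 18–20 mm lower.

play_rows:
  steps:
    - {"x": 0, "y": 0, "z": 0, "turn": 0}
    - {"x": 0, "y": 0, "z": 0, "turn": 0}
    - {"x": 0, "y": 0, "z": 0.15, "turn": 0}
    - {"x": 0, "y": 0, "z": 0.35, "turn": 0}
    - {"x": 0, "y": 0, "z": 0.6, "turn": 0}
    - {"x": 0, "y": 0, "z": 0.8, "turn": 0}
    - {"x": 0, "y": 0, "z": 1, "turn": 0}
    - {"x": 0, "y": 0, "z": 1, "turn": 0}
  fingers: 0

```text
t: 6.25
tool_pos: [0.5048, 0.0325, 0.0711]
orientation: [-179.9, 0.7, -0.0]
contact_force: [-1.3, 0.4, 0.3]
opening: 1.0
gripper_force: 0.0
```

play_rows:
  steps:
    - {"x": 0, "y": 0, "z": 0, "turn": 0}
    - {"x": 0, "y": 0, "z": 0, "turn": 0}
    - {"x": 0, "y": 0, "z": 0, "turn": 0}
    - {"x": 0, "y": 0, "z": 0, "turn": 0}
    - {"x": 0, "y": 0, "z": 0, "turn": 0}
  fingers: 0.55
  squeeze: 25

```text
t: 6.75
tool_pos: [0.5113, 0.0318, 0.0779]
orientation: [180.0, -0.1, 0.0]
contact_force: [-0.3, -0.0, -0.3]
opening: 0.61
gripper_force: 0.0
```

```bash
python3 - <<'E'
from h import *
c=cap('wrist','w6.png');d=cap('scene','s6.png')
a=c['pixels'][100:400,120:520,::-1];b=cv2.resize(d['pixels'][110:230,280:440,::-1],(400,300))
cv2.imwrite('pics/m6.png',cv2.convertScaleAbs(np.hstack([a,b]),alpha=1.5))
o=ctrl.get_obs();print(o['tool_pos'],o['contact_force'],o['opening'],o['gripper_force'])
E
```

```text
[0.51102567 0.03174855 0.07757238] [-0.03880131 -0.02183868  2.12981392] 0.5421983586138135 25.001695454120636
```

View pics/m6.png

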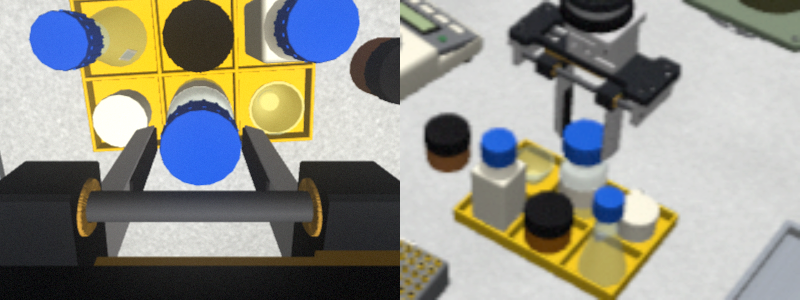

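play_rows:
  steps:
    - {"x": 0, "y": 0, "z": 0, "turn": 0}
    - {"x": 0, "y": 0, "z": -0.05, "turn": 0}
    - {"x": 0, "y": 0, "z": -0.15, "turn": 0}
    - {"x": 0, "y": 0, "z": -0.3, "turn": 0}
    - {"x": 0, "y": 0, "z": -0.5, "turn": 0}
    - {"x": 0, "y": 0, "z": -0.65, "turn": 0}
    - {"x": 0, "y": 0, "z": -0.75, "turn": 0}
    - {"x": 0, "y": 0, "z": -0.8, "turn": 0}
  fingers: 0.7

```text
t: 7.65
tool_pos: [0.511, 0.0319, 0.1984]
orientation: [180.0, -0.1, 0.0]
contact_force: [-0.4, 0.5, -1.8]
opening: 0.549
gripper_force: 25.0
```

play_rows:
  steps:
    - {"x": -0.02, "y": -0.05, "z": 0, "turn": 0}
    - {"x": -0.05, "y": -0.15, "z": 0, "turn": 0}
    - {"x": -0.08, "y": -0.3, "z": 0, "turn": 0}
    - {"x": -0.11, "y": -0.46, "z": 0, "turn": 0}
    - {"x": -0.14, "y": -0.62, "z": 0, "turn": 0}
    - {"x": -0.18, "y": -0.78, "z": 0, "turn": 0}
    - {"x": -0.223, "y": -0.94, "z": 0, "turn": 0}

```text
t: 8.35
tool_pos: [0.4748, 0.1748, 0.1951]
orientation: [180.0, 0.2, 0.0]
contact_force: [-0.3, 0.2, -3.4]
opening: 0.547
gripper_force: 25.0
```

play_rows:
  steps:
    - {"x": -0.04, "y": -0.17, "z": 0, "turn": 0}
    - {"x": -0.08, "y": -0.34, "z": 0, "turn": 0}
    - {"x": -0.12, "y": -0.5, "z": 0, "turn": 0}
    - {"x": -0.16, "y": -0.65, "z": 0, "turn": 0}
    - {"x": -0.19, "y": -0.78, "z": 0, "turn": 0}
    - {"x": -0.21, "y": -0.88, "z": 0, "turn": 0}
    - {"x": -0.223, "y": -0.94, "z": 0, "turn": 0}
    - {"x": -0.223, "y": -0.94, "z": 0, "turn": 0}

```text
t: 9.15
tool_pos: [0.4426, 0.3148, 0.1962]
orientation: [180.0, 0.1, 0.1]
contact_force: [0.6, -0.5, -2.7]
opening: 0.545
gripper_force: 25.0
```

play_rows:
  steps:
    - {"x": 0, "y": 0, "z": 0.1, "turn": 0}
    - {"x": 0, "y": 0, "z": 0.25, "turn": 0}
    - {"x": 0, "y": 0, "z": 0.4, "turn": 0}
    - {"x": 0, "y": 0, "z": 0.55, "turn": 0}
    - {"x": 0, "y": 0, "z": 0.65, "turn": 0}
    - {"x": 0, "y": 0, "z": 0.72, "turn": 0}
    - {"x": 0, "y": 0, "z": 0.75, "turn": 0}
    - {"x": 0, "y": 0, "z": 0.75, "turn": 0}

```text
t: 9.95
tool_pos: [0.4434, 0.3133, 0.0837]
orientation: [180.0, 0.1, -0.0]
contact_force: [0.5, 0.7, -2.6]
opening: 0.547
gripper_force: 25.0
```

```bash
python3 - <<'E'
from h import *
c=cap('wrist','w7.png');d=cap('scene','s7.png')
a=c['pixels'][100:400,120:520,::-1];b=cv2.resize(d['pixels'][110:290,320:560,::-1],(400,300))
cv2.imwrite('pics/m7.png',cv2.convertScaleAbs(np.hstack([a,b]),alpha=1.5))
o=ctrl.get_obs();print(o['tool_pos'],o['contact_force'],o['opening'],o['gripper_force'])
E
```

```text
[0.44439181 0.31401894 0.08512258] [ 0.33705722  0.19922574 -2.2357924 ] 0.5457975832938303 24.995521008968353
```

View pics/m7.png

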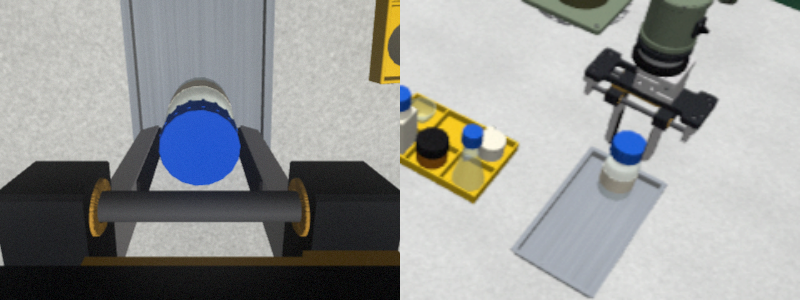

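play_rows:
  steps:
    - {"x": 0, "y": 0, "z": 0.03, "turn": 0}
    - {"x": 0, "y": 0, "z": 0.05, "turn": 0}
    - {"x": 0, "y": 0, "z": 0.06, "turn": 0}
    - {"x": 0, "y": 0, "z": 0.06, "turn": 0}
    - {"x": 0, "y": 0, "z": 0.06, "turn": 0}

```text
t: 10.55
tool_pos: [0.4438, 0.314, 0.0756]
orientation: [-180.0, -0.0, 0.0]
contact_force: [-0.3, 0.1, -1.7]
opening: 0.546
gripper_force: 25.0
```

play_rows:
  steps:
    - {"x": 0, "y": 0, "z": 0, "turn": 0}
    - {"x": 0, "y": 0, "z": 0, "turn": 0}
    - {"x": 0, "y": 0, "z": 0, "turn": 0}
    - {"x": 0, "y": 0, "z": 0, "turn": 0}
    - {"x": 0, "y": 0, "z": 0, "turn": 0}
  fingers: 0

```text
t: 11.05
tool_pos: [0.4437, 0.314, 0.0755]
orientation: [-180.0, -0.0, 0.0]
contact_force: [0.2, -0.1, -1.4]
opening: 0.936
gripper_force: 0.0
```

play_rows:
  steps:
    - {"x": 0, "y": 0, "z": -0.05, "turn": 0}
    - {"x": 0, "y": 0, "z": -0.2, "turn": 0}
    - {"x": 0, "y": 0, "z": -0.4, "turn": 0}
    - {"x": 0, "y": 0, "z": -0.65, "turn": 0}
    - {"x": 0, "y": 0, "z": -0.85, "turn": 0}
    - {"x": 0, "y": 0, "z": -1, "turn": 0}

```text
t: 11.65
tool_pos: [0.4446, 0.3143, 0.2288]
orientation: [-179.9, -0.2, 0.0]
contact_force: [-0.0, 0.7, -0.6]
opening: 1.0
gripper_force: 0.0
```

play_rows:
  steps:
    - {"x": 0.05, "y": 0.1, "z": 0, "turn": 0}
    - {"x": 0.15, "y": 0.25, "z": 0, "turn": 0}
    - {"x": 0.3, "y": 0.45, "z": 0, "turn": 0}
    - {"x": 0.443, "y": 0.68, "z": 0, "turn": 0}

```text
t: 12.05
tool_pos: [0.5107, 0.2115, 0.2263]
orientation: [-180.0, -0.1, 0.1]
contact_force: [-0.1, -0.3, -0.0]
opening: 0.999
gripper_force: 0.0
```

play_rows:
  steps:
    - {"x": 0.15, "y": 0.23, "z": 0, "turn": 0}
    - {"x": 0.28, "y": 0.43, "z": 0, "turn": 0}
    - {"x": 0.38, "y": 0.59, "z": 0, "turn": 0}
    - {"x": 0.443, "y": 0.68, "z": 0, "turn": 0}
    - {"x": 0.443, "y": 0.68, "z": 0, "turn": 0}
    - {"x": 0.443, "y": 0.68, "z": 0, "turn": 0}
    - {"x": 0.443, "y": 0.68, "z": 0, "turn": 0}

```text
t: 12.75
tool_pos: [0.5758, 0.1113, 0.2255]
orientation: [-180.0, 0.0, 0.1]
contact_force: [0.4, -0.7, 0.2]
opening: 1.0
gripper_force: 0.0
```

```bash
cat > caps.py <<'E'
from h import *
c=cap('wrist')
h=cv2.cvtColor(c['pixels'],cv2.COLOR_RGB2HSV);m=((h[...,0]>100)&(h[...,0]<125)&(h[...,1]>150)).astype(np.uint8)
n,l,s,ce=cv2.connectedComponentsWithStats(m)
o=ctrl.get_obs();print(o['t'],o['tool_pos'],o['contact_force'],o['opening'])
for i in range(1,n):
    if s[i][4]>200: print(ce[i],s[i],ray(c,*ce[i],.117).round(4))
E
python3 caps.py
```

```text
12.8 [0.57582377 0.11130054 0.22550745] [ 0.3710173  -0.95477471 -0.33082915] 0.9997494919125854
[451.21596725 188.38178096] [433 170  37  36 977] [ 0.5843 -0.0375  0.117 ]
[320.63888889 194.67810458] [307 180  28  29 612] [0.5766 0.1102 0.117 ]
[168.51971326 280.01433692] [161 271  20  20 279] [0.4685 0.297  0.117 ]
```

play_rows:
  steps:
    - {"x": 0, "y": 0, "z": 0.1, "turn": 0}
    - {"x": 0, "y": 0, "z": 0.3, "turn": 0}
    - {"x": 0, "y": 0, "z": 0.5, "turn": 0}
    - {"x": 0, "y": 0, "z": 0.7, "turn": 0}
    - {"x": 0, "y": 0, "z": 0.83, "turn": 0}
    - {"x": 0, "y": 0, "z": 0.92, "turn": 0}
    - {"x": 0, "y": 0, "z": 0.957, "turn": 0}
    - {"x": 0, "y": 0, "z": 0.957, "turn": 0}

```text
t: 13.6
tool_pos: [0.576, 0.1102, 0.0811]
orientation: [-180.0, 0.1, 0.0]
contact_force: [0.3, -0.3, 0.3]
opening: 1.003
gripper_force: 0.0
```

play_rows:
  steps:
    - {"x": 0, "y": 0, "z": 0, "turn": 0}
    - {"x": 0, "y": 0, "z": 0, "turn": 0}
    - {"x": 0, "y": 0, "z": 0, "turn": 0}
    - {"x": 0, "y": 0, "z": 0, "turn": 0}
    - {"x": 0, "y": 0, "z": 0, "turn": 0}
    - {"x": 0, "y": 0, "z": 0, "turn": 0}
    - {"x": 0, "y": 0, "z": 0, "turn": 0}
    - {"x": 0, "y": 0, "z": 0, "turn": 0}
  fingers: 0.85

```text
t: 14.4
tool_pos: [0.5765, 0.1099, 0.0818]
orientation: [180.0, 0.0, 0.0]
contact_force: [0.4, -0.4, 1.1]
opening: 0.355
gripper_force: 0.4
```

play_rows:
  steps:
    - {"x": 0, "y": 0, "z": 0, "turn": 0}
    - {"x": 0, "y": 0, "z": 0, "turn": 0}
    - {"x": 0, "y": 0, "z": -0.05, "turn": 0}
    - {"x": 0, "y": 0, "z": -0.15, "turn": 0}
    - {"x": 0, "y": 0, "z": -0.3, "turn": 0}
    - {"x": 0, "y": 0, "z": -0.5, "turn": 0}
    - {"x": 0, "y": 0, "z": -0.7, "turn": 0}
    - {"x": 0, "y": 0, "z": -0.8, "turn": 0}

```text
t: 15.2
tool_pos: [0.5787, 0.1101, 0.2066]
orientation: [-180.0, -0.4, 0.0]
contact_force: [0.1, 0.5, -1.4]
opening: 0.343
gripper_force: 25.0
```

play_rows:
  steps:
    - {"x": -0.02, "y": -0.05, "z": 0, "turn": 0}
    - {"x": -0.04, "y": -0.14, "z": 0, "turn": 0}
    - {"x": -0.08, "y": -0.27, "z": 0, "turn": 0}
    - {"x": -0.12, "y": -0.41, "z": 0, "turn": 0}
    - {"x": -0.16, "y": -0.55, "z": 0, "turn": 0}
    - {"x": -0.193, "y": -0.68, "z": 0, "turn": 0}

```text
t: 15.8
tool_pos: [0.5449, 0.2136, 0.1989]
orientation: [180.0, 0.3, 0.1]
contact_force: [0.7, 0.4, -1.6]
opening: 0.346
gripper_force: 25.0
```

play_rows:
  steps:
    - {"x": -0.04, "y": -0.14, "z": 0, "turn": 0}
    - {"x": -0.08, "y": -0.28, "z": 0, "turn": 0}
    - {"x": -0.12, "y": -0.41, "z": 0, "turn": 0}
    - {"x": -0.15, "y": -0.53, "z": 0, "turn": 0}
    - {"x": -0.18, "y": -0.62, "z": 0, "turn": 0}
    - {"x": -0.193, "y": -0.68, "z": 0, "turn": 0}
    - {"x": -0.193, "y": -0.68, "z": 0, "turn": 0}
    - {"x": -0.193, "y": -0.68, "z": 0, "turn": 0}

```text
t: 16.6
tool_pos: [0.5184, 0.3136, 0.2013]
orientation: [179.9, 0.0, 0.0]
contact_force: [-0.5, -0.2, -2.1]
opening: 0.34
gripper_force: 25.0
```

play_rows:
  steps:
    - {"x": 0, "y": 0, "z": 0.1, "turn": 0}
    - {"x": 0, "y": 0, "z": 0.25, "turn": 0}
    - {"x": 0, "y": 0, "z": 0.4, "turn": 0}
    - {"x": 0, "y": 0, "z": 0.55, "turn": 0}
    - {"x": 0, "y": 0, "z": 0.67, "turn": 0}
    - {"x": 0, "y": 0, "z": 0.74, "turn": 0}
    - {"x": 0, "y": 0, "z": 0.76, "turn": 0}
    - {"x": 0, "y": 0, "z": 0.76, "turn": 0}

```text
t: 17.4
tool_pos: [0.5187, 0.3135, 0.0875]
orientation: [180.0, 0.0, -0.0]
contact_force: [0.6, 0.1, -0.9]
opening: 0.346
gripper_force: 25.0
```

```bash
python3 - <<'E'
from h import *
c=cap('top','t8.png');d=cap('scene','s8.png')
a=cv2.resize(c['pixels'][180:330,140:340,::-1],(400,300));b=cv2.resize(d['pixels'][110:290,320:560,::-1],(400,300))
cv2.imwrite('pics/m8.png',cv2.convertScaleAbs(np.hstack([a,b]),alpha=1.5))
o=ctrl.get_obs();print(o['tool_pos'],o['contact_force'],o['opening'],o['gripper_force'])
E
```

```text
[0.51959787 0.31410451 0.08892844] [-0.2982982   0.58279734 -1.24947531] 0.34413072101691017 24.998399019241333
```

View pics/m8.png

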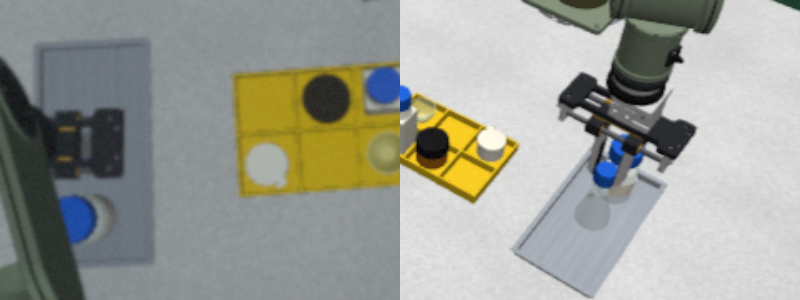

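play_rows:
  steps:
    - {"x": 0, "y": 0, "z": 0.03, "turn": 0}
    - {"x": 0, "y": 0, "z": 0.045, "turn": 0}
    - {"x": 0, "y": 0, "z": 0.053, "turn": 0}
    - {"x": 0, "y": 0, "z": 0.053, "turn": 0}
    - {"x": 0, "y": 0, "z": 0.053, "turn": 0}

```text
t: 18.0
tool_pos: [0.5187, 0.3139, 0.0799]
orientation: [-180.0, -0.0, 0.0]
contact_force: [-1.3, -0.1, -1.4]
opening: 0.345
gripper_force: 25.0
```

play_rows:
  steps:
    - {"x": 0, "y": 0, "z": 0, "turn": 0}
    - {"x": 0, "y": 0, "z": 0, "turn": 0}
    - {"x": 0, "y": 0, "z": 0, "turn": 0}
    - {"x": 0, "y": 0, "z": 0, "turn": 0}
    - {"x": 0, "y": 0, "z": 0, "turn": 0}
  fingers: 0

```text
t: 18.5
tool_pos: [0.5187, 0.314, 0.0801]
orientation: [-180.0, -0.0, 0.0]
contact_force: [-0.1, -0.1, -0.1]
opening: 0.733
gripper_force: 0.0
```

play_rows:
  steps:
    - {"x": 0, "y": 0, "z": -0.05, "turn": 0}
    - {"x": 0, "y": 0, "z": -0.2, "turn": 0}
    - {"x": 0, "y": 0, "z": -0.4, "turn": 0}
    - {"x": 0, "y": 0, "z": -0.65, "turn": 0}
    - {"x": 0, "y": 0, "z": -0.85, "turn": 0}
    - {"x": 0, "y": 0, "z": -1, "turn": 0}

```text
t: 19.1
tool_pos: [0.5196, 0.3143, 0.2335]
orientation: [-179.9, -0.2, 0.0]
contact_force: [0.0, -0.4, -1.3]
opening: 0.999
gripper_force: 0.0
```

play_rows:
  steps:
    - {"x": 0.02, "y": 0.1, "z": 0, "turn": 0}
    - {"x": 0.05, "y": 0.3, "z": 0, "turn": 0}
    - {"x": 0.1, "y": 0.54, "z": 0, "turn": 0}
    - {"x": 0.147, "y": 0.776, "z": 0, "turn": 0}

```text
t: 19.5
tool_pos: [0.5398, 0.1952, 0.2282]
orientation: [179.9, 0.1, 0.0]
contact_force: [0.0, -0.8, 0.5]
opening: 0.999
gripper_force: 0.0
```

play_rows:
  steps:
    - {"x": 0.05, "y": 0.25, "z": 0, "turn": 0}
    - {"x": 0.1, "y": 0.5, "z": 0, "turn": 0}
    - {"x": 0.147, "y": 0.776, "z": 0, "turn": 0}

```text
t: 19.8
tool_pos: [0.5617, 0.0788, 0.2282]
orientation: [180.0, 0.1, 0.0]
contact_force: [0.1, -0.2, 0.1]
opening: 1.001
gripper_force: 0.0
```

play_rows:
  steps:
    - {"x": 0.05, "y": 0.25, "z": 0, "turn": 0}
    - {"x": 0.09, "y": 0.47, "z": 0, "turn": 0}
    - {"x": 0.12, "y": 0.65, "z": 0, "turn": 0}
    - {"x": 0.147, "y": 0.776, "z": 0, "turn": 0}
    - {"x": 0.147, "y": 0.776, "z": 0, "turn": 0}
    - {"x": 0.147, "y": 0.776, "z": 0, "turn": 0}
    - {"x": 0.147, "y": 0.776, "z": 0, "turn": 0}

```text
t: 20.5
tool_pos: [0.5841, -0.0345, 0.2292]
orientation: [-180.0, 0.1, 0.0]
contact_force: [0.3, -0.1, -0.2]
opening: 1.0
gripper_force: 0.0
```

```bash
python3 caps.py
```

```text
20.55 [ 0.58429547 -0.03427384  0.22950975] [-0.26185695  0.21127285 -0.58663536] 0.9998413744392209
[319.26710098 194.14875136] [302 177  35  35 921] [ 0.5846 -0.034   0.117 ]
[ 35.59012876 245.31974249] [ 14 230  46  31 932] [0.5208 0.3081 0.117 ]
```

play_rows:
  steps:
    - {"x": 0, "y": 0, "z": 0.1, "turn": 0}
    - {"x": 0, "y": 0, "z": 0.3, "turn": 0}
    - {"x": 0, "y": 0, "z": 0.5, "turn": 0}
    - {"x": 0, "y": 0, "z": 0.7, "turn": 0}
    - {"x": 0, "y": 0, "z": 0.84, "turn": 0}
    - {"x": 0, "y": 0, "z": 0.93, "turn": 0}
    - {"x": 0, "y": 0, "z": 0.973, "turn": 0}
    - {"x": 0, "y": 0, "z": 0.973, "turn": 0}

```text
t: 21.35
tool_pos: [0.5842, -0.0349, 0.0831]
orientation: [-180.0, 0.1, 0.0]
contact_force: [-0.3, -0.4, -0.2]
opening: 0.999
gripper_force: 0.0
```

play_rows:
  steps:
    - {"x": 0, "y": 0, "z": 0, "turn": 0}
    - {"x": 0, "y": 0, "z": 0, "turn": 0}
    - {"x": 0, "y": 0, "z": 0, "turn": 0}
    - {"x": 0, "y": 0, "z": 0, "turn": 0}
    - {"x": 0, "y": 0, "z": 0, "turn": 0}
    - {"x": 0, "y": 0, "z": 0, "turn": 0}
    - {"x": 0, "y": 0, "z": 0, "turn": 0}
    - {"x": 0, "y": 0, "z": 0, "turn": 0}
  fingers: 0.85

```text
t: 22.15
tool_pos: [0.5848, -0.0352, 0.084]
orientation: [-180.0, 0.0, -0.0]
contact_force: [-0.5, -0.4, 0.1]
opening: 0.416
gripper_force: 25.0
```

play_rows:
  steps:
    - {"x": 0, "y": 0, "z": 0, "turn": 0}
    - {"x": 0, "y": 0, "z": 0, "turn": 0}
    - {"x": 0, "y": 0, "z": -0.05, "turn": 0}
    - {"x": 0, "y": 0, "z": -0.15, "turn": 0}
    - {"x": 0, "y": 0, "z": -0.3, "turn": 0}
    - {"x": 0, "y": 0, "z": -0.5, "turn": 0}
    - {"x": 0, "y": 0, "z": -0.7, "turn": 0}
    - {"x": 0, "y": 0, "z": -0.8, "turn": 0}

```text
t: 22.95
tool_pos: [0.5868, -0.0358, 0.2085]
orientation: [179.9, -0.4, 0.0]
contact_force: [-0.1, -0.2, -1.7]
opening: 0.421
gripper_force: 25.0
```

play_rows:
  steps:
    - {"x": 0, "y": -0.05, "z": 0, "turn": 0}
    - {"x": 0, "y": -0.15, "z": 0, "turn": 0}
    - {"x": 0.01, "y": -0.3, "z": 0, "turn": 0}
    - {"x": 0.01, "y": -0.46, "z": 0, "turn": 0}
    - {"x": 0.02, "y": -0.62, "z": 0, "turn": 0}
    - {"x": 0.02, "y": -0.778, "z": 0, "turn": 0}

```text
t: 23.55
tool_pos: [0.5857, 0.0837, 0.2009]
orientation: [-180.0, 0.3, 0.0]
contact_force: [0.4, 0.8, -2.0]
opening: 0.414
gripper_force: 25.0
```

play_rows:
  steps:
    - {"x": 0, "y": -0.16, "z": 0, "turn": 0}
    - {"x": 0.01, "y": -0.32, "z": 0, "turn": 0}
    - {"x": 0.01, "y": -0.48, "z": 0, "turn": 0}
    - {"x": 0.02, "y": -0.63, "z": 0, "turn": 0}
    - {"x": 0.02, "y": -0.778, "z": 0, "turn": 0}

```text
t: 24.05
tool_pos: [0.5885, 0.2002, 0.2008]
orientation: [180.0, 0.3, 0.1]
contact_force: [-0.3, -0.7, -2.0]
opening: 0.419
gripper_force: 25.0
```

play_rows:
  steps:
    - {"x": 0, "y": -0.15, "z": 0, "turn": 0}
    - {"x": 0.01, "y": -0.3, "z": 0, "turn": 0}
    - {"x": 0.01, "y": -0.45, "z": 0, "turn": 0}
    - {"x": 0.02, "y": -0.59, "z": 0, "turn": 0}
    - {"x": 0.02, "y": -0.71, "z": 0, "turn": 0}
    - {"x": 0.02, "y": -0.778, "z": 0, "turn": 0}
    - {"x": 0.02, "y": -0.778, "z": 0, "turn": 0}
    - {"x": 0.02, "y": -0.778, "z": 0, "turn": 0}

```text
t: 24.85
tool_pos: [0.5934, 0.3145, 0.2033]
orientation: [179.9, 0.1, 0.0]
contact_force: [1.1, -0.2, -2.0]
opening: 0.424
gripper_force: 25.0
```

play_rows:
  steps:
    - {"x": 0, "y": 0, "z": 0.1, "turn": 0}
    - {"x": 0, "y": 0, "z": 0.25, "turn": 0}
    - {"x": 0, "y": 0, "z": 0.4, "turn": 0}
    - {"x": 0, "y": 0, "z": 0.55, "turn": 0}
    - {"x": 0, "y": 0, "z": 0.67, "turn": 0}
    - {"x": 0, "y": 0, "z": 0.74, "turn": 0}
    - {"x": 0, "y": 0, "z": 0.767, "turn": 0}
    - {"x": 0, "y": 0, "z": 0.767, "turn": 0}

```text
t: 25.65
tool_pos: [0.5936, 0.3142, 0.0883]
orientation: [180.0, 0.1, -0.0]
contact_force: [0.4, -0.9, -1.4]
opening: 0.419
gripper_force: 25.0
```

play_rows:
  steps:
    - {"x": 0, "y": 0, "z": 0.01, "turn": 0}
    - {"x": 0, "y": 0, "z": 0.03, "turn": 0}
    - {"x": 0, "y": 0, "z": 0.047, "turn": 0}
    - {"x": 0, "y": 0, "z": 0.047, "turn": 0}
    - {"x": 0, "y": 0, "z": 0.047, "turn": 0}

```text
t: 26.15
tool_pos: [0.5938, 0.3149, 0.082]
orientation: [-180.0, -0.0, 0.0]
contact_force: [0.3, 0.0, -2.0]
opening: 0.422
gripper_force: 25.0
```

```bash
python3 - <<'E'
from h import *
c=cap('top','t9.png');d=cap('scene','s9.png')
a=cv2.resize(c['pixels'][180:330,140:340,::-1],(400,300));b=cv2.resize(d['pixels'][110:290,320:560,::-1],(400,300))
cv2.imwrite('pics/m9.png',cv2.convertScaleAbs(np.hstack([a,b]),alpha=1.5))
o=ctrl.get_obs();print(o['tool_pos'],o['contact_force'],o['opening'],o['gripper_force'])
E
```

```text
[0.59383079 0.31486105 0.08200212] [ 0.04151252 -0.10693709 -2.10036841] 0.41983410879660416 24.99397784471512
```

View pics/m9.png

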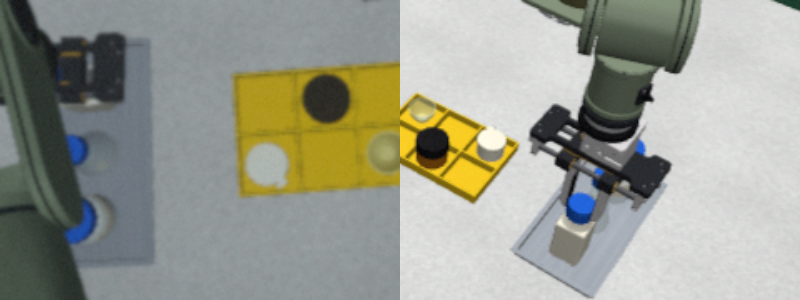

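play_rows:
  steps:
    - {"x": 0, "y": 0, "z": 0.007, "turn": 0}
    - {"x": 0, "y": 0, "z": 0.012, "turn": 0}
    - {"x": 0, "y": 0, "z": 0.012, "turn": 0}

```text
t: 26.55
tool_pos: [0.5946, 0.3151, 0.082]
orientation: [-180.0, -0.1, 0.0]
contact_force: [-2.2, -1.0, 5.0]
opening: 0.418
gripper_force: 25.0
```

play_rows:
  steps:
    - {"x": 0, "y": 0, "z": 0, "turn": 0}
    - {"x": 0, "y": 0, "z": 0, "turn": 0}
    - {"x": 0, "y": 0, "z": 0, "turn": 0}
    - {"x": 0, "y": 0, "z": 0, "turn": 0}
    - {"x": 0, "y": 0, "z": 0, "turn": 0}
  fingers: 0

```text
t: 27.05
tool_pos: [0.5937, 0.3147, 0.0797]
orientation: [180.0, 0.0, -0.0]
contact_force: [0.2, -0.8, -0.3]
opening: 0.803
gripper_force: 0.0
```

play_rows:
  steps:
    - {"x": 0, "y": 0, "z": -0.05, "turn": 0}
    - {"x": 0, "y": 0, "z": -0.2, "turn": 0}
    - {"x": 0, "y": 0, "z": -0.4, "turn": 0}
    - {"x": 0, "y": 0, "z": -0.65, "turn": 0}
    - {"x": 0, "y": 0, "z": -0.85, "turn": 0}
    - {"x": 0, "y": 0, "z": -1, "turn": 0}

```text
t: 27.65
tool_pos: [0.5948, 0.3152, 0.2338]
orientation: [-179.9, -0.2, 0.0]
contact_force: [0.4, 0.4, -0.3]
opening: 1.002
gripper_force: 0.0
```

play_rows:
  steps:
    - {"x": 0, "y": 0.1, "z": 0, "turn": 0}
    - {"x": -0.02, "y": 0.3, "z": 0, "turn": 0}
    - {"x": -0.03, "y": 0.5, "z": 0, "turn": 0}
    - {"x": -0.04, "y": 0.7, "z": 0, "turn": 0}
    - {"x": -0.053, "y": 0.933, "z": 0, "turn": 0}

```text
t: 28.15
tool_pos: [0.5845, 0.1729, 0.2281]
orientation: [180.0, 0.2, 0.0]
contact_force: [-0.2, -1.6, 1.2]
opening: 1.0
gripper_force: 0.0
```

play_rows:
  steps:
    - {"x": -0.01, "y": 0.2, "z": 0, "turn": 0}
    - {"x": -0.02, "y": 0.4, "z": 0, "turn": 0}
    - {"x": -0.03, "y": 0.6, "z": 0, "turn": 0}
    - {"x": -0.04, "y": 0.78, "z": 0, "turn": 0}
    - {"x": -0.053, "y": 0.9, "z": 0, "turn": 0}
    - {"x": -0.053, "y": 0.933, "z": 0, "turn": 0}
    - {"x": -0.053, "y": 0.933, "z": 0, "turn": 0}
    - {"x": -0.053, "y": 0.933, "z": 0, "turn": 0}

```text
t: 28.95
tool_pos: [0.5775, 0.0353, 0.2294]
orientation: [-180.0, 0.1, 0.0]
contact_force: [0.1, -0.4, 0.5]
opening: 1.0
gripper_force: 0.0
```

```bash
python3 - <<'E'
from h import *
c=cap('wrist','w10.png');im=c['pixels'];h=cv2.cvtColor(im,cv2.COLOR_RGB2HSV)
print(ctrl.get_obs()['tool_pos'])
roi=np.zeros(h.shape[:2],bool);roi[80:300,230:410]=1
for th in(30,45):
    m=((h[...,2]<th)&roi).astype(np.uint8)
    n,l,s,ce=cv2.connectedComponentsWithStats(m)
    for i in range(1,n):
        if s[i][4]>300:print(th,ce[i],s[i],ray(c,*ce[i],.052))
m=((h[...,0]>100)&(h[...,0]<125)&(h[...,1]>150)).astype(np.uint8);print(m.sum())
cv2.imwrite('pics/m10.png',cv2.convertScaleAbs(im[60:400,:,::-1],alpha=1.5))
E
```

```text
[0.57763305 0.0356478  0.2296082 ]
30 [237.83231084 255.34764826] [230 229  20  55 489] [0.47133133 0.15512599 0.052     ]
30 [400.11929825 254.59824561] [389 229  21  56 570] [ 0.47278929 -0.08280016  0.052     ]
45 [321.0091673  182.21161192] [ 301  161   41   43 1309] [0.58018553 0.03340372 0.052     ]
45 [399.68340944 253.38508371] [389 227  21  59 657] [ 0.47471031 -0.08202563  0.052     ]
45 [238.73666093 253.32013769] [230 228  20  56 581] [0.47454803 0.15357859 0.052     ]
45 [319.84100946 295.08832808] [ 230  291  180    9 1585] [0.40589749 0.03473082 0.052     ]
2811
```

View pics/m10.png

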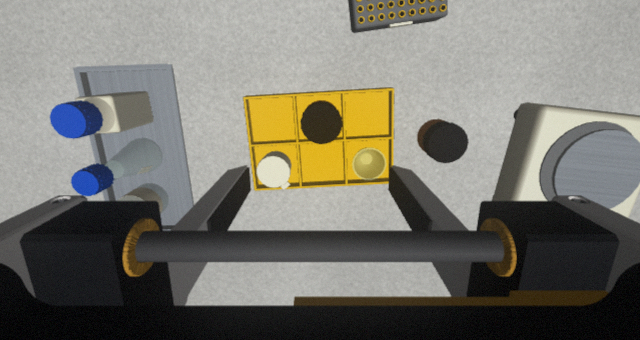

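play_rows:
  steps:
    - {"x": 0.007, "y": 0.007, "z": 0.1, "turn": 0}
    - {"x": 0.007, "y": 0.007, "z": 0.3, "turn": 0}
    - {"x": 0.007, "y": 0.007, "z": 0.5, "turn": 0}
    - {"x": 0.007, "y": 0.007, "z": 0.7, "turn": 0}
    - {"x": 0.007, "y": 0.007, "z": 0.85, "turn": 0}
    - {"x": 0.007, "y": 0.007, "z": 0.933, "turn": 0}

```text
t: 29.6
tool_pos: [0.5764, 0.0348, 0.0863]
orientation: [-180.0, 0.3, 0.1]
contact_force: [-0.7, 0.2, 0.9]
opening: 1.002
gripper_force: 0.0
```

play_rows:
  steps:
    - {"x": 0, "y": 0, "z": 0.1, "turn": 0}
    - {"x": 0, "y": 0, "z": 0.22, "turn": 0}
    - {"x": 0, "y": 0, "z": 0.34, "turn": 0}
    - {"x": 0, "y": 0, "z": 0.43, "turn": 0}
    - {"x": 0, "y": 0, "z": 0.48, "turn": 0}
    - {"x": 0, "y": 0, "z": 0.498, "turn": 0}
    - {"x": 0, "y": 0, "z": 0.498, "turn": 0}

```text
t: 30.3
tool_pos: [0.5792, 0.0339, 0.0155]
orientation: [180.0, -0.0, 0.0]
contact_force: [-0.2, -0.2, 0.4]
opening: 0.998
gripper_force: 0.0
```

play_rows:
  steps:
    - {"x": 0, "y": 0, "z": 0, "turn": 0}
    - {"x": 0, "y": 0, "z": 0, "turn": 0}
    - {"x": 0, "y": 0, "z": 0, "turn": 0}
    - {"x": 0, "y": 0, "z": 0, "turn": 0}
    - {"x": 0, "y": 0, "z": 0, "turn": 0}
    - {"x": 0, "y": 0, "z": 0, "turn": 0}
  fingers: 0.6

```text
t: 30.9
tool_pos: [0.5791, 0.0337, 0.0156]
orientation: [180.0, -0.0, 0.0]
contact_force: [-0.6, -1.0, 1.3]
opening: 0.602
gripper_force: 25.0
```

play_rows:
  steps:
    - {"x": 0, "y": 0, "z": -0.05, "turn": 0}
    - {"x": 0, "y": 0, "z": -0.15, "turn": 0}
    - {"x": 0, "y": 0, "z": -0.3, "turn": 0}
    - {"x": 0, "y": 0, "z": -0.5, "turn": 0}
    - {"x": 0, "y": 0, "z": -0.7, "turn": 0}
    - {"x": 0, "y": 0, "z": -0.85, "turn": 0}
    - {"x": 0, "y": 0, "z": -0.96, "turn": 0}
    - {"x": 0, "y": 0, "z": -1, "turn": 0}

```text
t: 31.7
tool_pos: [0.5807, 0.0338, 0.1691]
orientation: [180.0, -0.3, 0.0]
contact_force: [-0.4, 0.5, -1.8]
opening: 0.597
gripper_force: 25.0
```

play_rows:
  steps:
    - {"x": -0.01, "y": 0.05, "z": 0, "turn": 0}
    - {"x": -0.03, "y": 0.16, "z": 0, "turn": 0}
    - {"x": -0.06, "y": 0.32, "z": 0, "turn": 0}
    - {"x": -0.09, "y": 0.49, "z": 0, "turn": 0}
    - {"x": -0.12, "y": 0.66, "z": 0, "turn": 0}
    - {"x": -0.142, "y": 0.833, "z": 0, "turn": 0}

```text
t: 32.3
tool_pos: [0.5556, -0.093, 0.1635]
orientation: [-180.0, 0.2, -0.0]
contact_force: [-0.8, 0.6, -2.6]
opening: 0.599
gripper_force: 25.0
```

play_rows:
  steps:
    - {"x": -0.03, "y": 0.17, "z": 0, "turn": 0}
    - {"x": -0.06, "y": 0.34, "z": 0, "turn": 0}
    - {"x": -0.09, "y": 0.51, "z": 0, "turn": 0}
    - {"x": -0.12, "y": 0.67, "z": 0, "turn": 0}
    - {"x": -0.142, "y": 0.833, "z": 0, "turn": 0}

```text
t: 32.8
tool_pos: [0.5341, -0.2177, 0.1635]
orientation: [-179.9, 0.2, -0.1]
contact_force: [0.5, -1.0, -1.8]
opening: 0.6
gripper_force: 25.0
```

play_rows:
  steps:
    - {"x": -0.03, "y": 0.16, "z": 0, "turn": 0}
    - {"x": -0.06, "y": 0.32, "z": 0, "turn": 0}
    - {"x": -0.09, "y": 0.48, "z": 0, "turn": 0}
    - {"x": -0.11, "y": 0.62, "z": 0, "turn": 0}
    - {"x": -0.13, "y": 0.73, "z": 0, "turn": 0}
    - {"x": -0.142, "y": 0.8, "z": 0, "turn": 0}
    - {"x": -0.142, "y": 0.833, "z": 0, "turn": 0}
    - {"x": -0.142, "y": 0.833, "z": 0, "turn": 0}

```text
t: 33.6
tool_pos: [0.5148, -0.3412, 0.165]
orientation: [-180.0, 0.0, -0.0]
contact_force: [0.0, 0.7, -2.9]
opening: 0.599
gripper_force: 25.0
```

play_rows:
  steps:
    - {"x": 0, "y": 0, "z": 0.06, "turn": 0}
    - {"x": 0, "y": 0, "z": 0.16, "turn": 0}
    - {"x": 0, "y": 0, "z": 0.28, "turn": 0}
    - {"x": 0, "y": 0, "z": 0.38, "turn": 0}
    - {"x": 0, "y": 0, "z": 0.45, "turn": 0}
    - {"x": 0, "y": 0, "z": 0.48, "turn": 0}
    - {"x": 0, "y": 0, "z": 0.48, "turn": 0}
    - {"x": 0, "y": 0, "z": 0.48, "turn": 0}

```text
t: 34.4
tool_pos: [0.5155, -0.3414, 0.094]
orientation: [180.0, -0.1, 0.0]
contact_force: [0.2, 0.4, -2.2]
opening: 0.6
gripper_force: 25.0
```

```bash
python3 - <<'E'
from h import *
c=cap('wrist','w11.png');d=cap('scene','s11.png');im=c['pixels'];h=cv2.cvtColor(im,cv2.COLOR_RGB2HSV)
o=ctrl.get_obs();print(o['tool_pos'],o['contact_force'],o['opening'])
# pan edges: steel hue mask in left/right/top around the jar
m=((h[...,1]>28)&(h[...,0]>95)&(h[...,0]<120)&(h[...,2]>60)).astype(np.uint8);m[250:]=0
cs,_=cv2.findContours(cv2.morphologyEx(m,cv2.MORPH_OPEN,np.ones((3,3))),cv2.RETR_EXTERNAL,cv2.CHAIN_APPROX_NONE)
for q in sorted(cs,key=cv2.contourArea)[-3:]:
    w=np.array([ray(c,*p,.075)[:2] for p in q[:,0]]);print(cv2.contourArea(q),cv2.boundingRect(q),w.min(0),w.max(0))
print('pan centre proj',proj(c,(.515,-.341,.075)))
E
```

```text
[ 0.51573565 -0.34162564  0.09448601] [ 0.23205284  0.26341776 -2.4891678 ] 0.5988841970794874
pan centre proj [319.36146373 219.87905969]
```

play_rows:
  steps:
    - {"x": 0, "y": 0, "z": 0.012, "turn": 0}
    - {"x": 0, "y": 0, "z": 0.024, "turn": 0}
    - {"x": 0, "y": 0, "z": 0.034, "turn": 0}
    - {"x": 0, "y": 0, "z": 0.042, "turn": 0}
    - {"x": 0, "y": 0, "z": 0.046, "turn": 0}
    - {"x": 0, "y": 0, "z": 0.046, "turn": 0}
    - {"x": 0, "y": 0, "z": 0.046, "turn": 0}

```text
t: 35.2
tool_pos: [0.515, -0.341, 0.0867]
orientation: [180.0, 0.0, 0.0]
contact_force: [-1.5, 0.7, 0.3]
opening: 0.602
gripper_force: 25.0
```

```bash
python3 - <<'E'
from h import *
c=cap('wrist','w12.png');d=cap('scene','s12.png')
a=c['pixels'][60:360,120:520,::-1];b=cv2.resize(d['pixels'][70:220,180:380,::-1],(400,300))
cv2.imwrite('pics/m12.png',cv2.convertScaleAbs(np.hstack([a,b]),alpha=1.5))
o=ctrl.get_obs();print(o['tool_pos'],o['contact_force'],o['opening'],o['gripper_force'])
E
```

```text
[ 0.51501808 -0.34100226  0.08665958] [-0.22242739  0.49302841  0.7431634 ] 0.5977549190513175 25.000029802322388
```

View pics/m12.png

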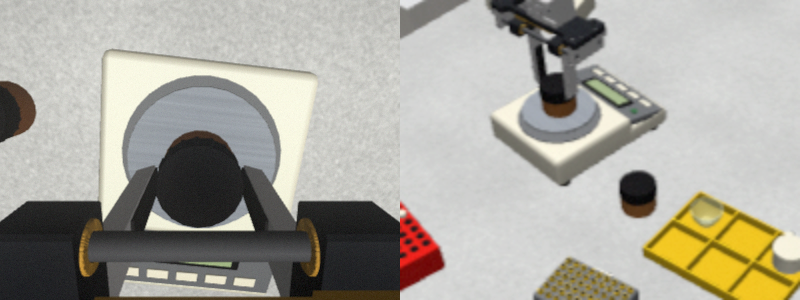

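play_rows:
  steps:
    - {"x": 0, "y": 0, "z": 0, "turn": 0}
    - {"x": 0, "y": 0, "z": 0, "turn": 0}
    - {"x": 0, "y": 0, "z": 0, "turn": 0}
    - {"x": 0, "y": 0, "z": 0, "turn": 0}
    - {"x": 0, "y": 0, "z": 0, "turn": 0}
  fingers: 0

```text
t: 35.8
tool_pos: [0.5151, -0.3411, 0.0865]
orientation: [180.0, -0.0, 0.0]
contact_force: [-0.4, -0.0, 0.1]
opening: 0.975
gripper_force: 0.0
```

play_rows:
  steps:
    - {"x": 0, "y": 0, "z": -0.05, "turn": 0}
    - {"x": 0, "y": 0, "z": -0.2, "turn": 0}
    - {"x": 0, "y": 0, "z": -0.4, "turn": 0}
    - {"x": 0, "y": 0, "z": -0.65, "turn": 0}
    - {"x": 0, "y": 0, "z": -0.85, "turn": 0}
    - {"x": 0, "y": 0, "z": -1, "turn": 0}

```text
t: 36.4
tool_pos: [0.5159, -0.3417, 0.2402]
orientation: [179.8, -0.2, 0.0]
contact_force: [-0.6, 0.8, 0.0]
opening: 1.001
gripper_force: 0.0
```

play_rows:
  steps:
    - {"x": 0.02, "y": -0.1, "z": 0, "turn": 0}
    - {"x": 0.04, "y": -0.3, "z": 0, "turn": 0}
    - {"x": 0.07, "y": -0.58, "z": 0, "turn": 0}
    - {"x": 0.105, "y": -0.875, "z": 0, "turn": 0}

```text
t: 36.8
tool_pos: [0.5299, -0.2074, 0.2347]
orientation: [-179.9, 0.1, -0.1]
contact_force: [0.9, 0.5, 0.3]
opening: 1.001
gripper_force: 0.0
```

play_rows:
  steps:
    - {"x": 0.03, "y": -0.28, "z": 0, "turn": 0}
    - {"x": 0.07, "y": -0.58, "z": 0, "turn": 0}
    - {"x": 0.105, "y": -0.875, "z": 0, "turn": 0}

```text
t: 37.1
tool_pos: [0.5454, -0.0753, 0.2348]
orientation: [-179.9, 0.1, 0.0]
contact_force: [0.1, 0.4, -0.3]
opening: 0.996
gripper_force: 0.0
```

play_rows:
  steps:
    - {"x": 0.03, "y": -0.28, "z": 0, "turn": 0}
    - {"x": 0.07, "y": -0.58, "z": 0, "turn": 0}
    - {"x": 0.105, "y": -0.875, "z": 0, "turn": 0}

```text
t: 37.4
tool_pos: [0.5608, 0.0557, 0.2349]
orientation: [-180.0, 0.1, 0.0]
contact_force: [1.0, -0.4, 0.3]
opening: 1.001
gripper_force: 0.0
```

play_rows:
  steps:
    - {"x": 0.03, "y": -0.28, "z": 0, "turn": 0}
    - {"x": 0.07, "y": -0.58, "z": 0, "turn": 0}
    - {"x": 0.105, "y": -0.875, "z": 0, "turn": 0}

```text
t: 37.7
tool_pos: [0.5764, 0.1867, 0.2348]
orientation: [180.0, 0.2, 0.0]
contact_force: [0.5, -1.3, -0.2]
opening: 1.002
gripper_force: 0.0
```

play_rows:
  steps:
    - {"x": 0.03, "y": -0.25, "z": 0, "turn": 0}
    - {"x": 0.06, "y": -0.5, "z": 0, "turn": 0}
    - {"x": 0.08, "y": -0.7, "z": 0, "turn": 0}
    - {"x": 0.1, "y": -0.82, "z": 0, "turn": 0}
    - {"x": 0.105, "y": -0.875, "z": 0, "turn": 0}
    - {"x": 0.105, "y": -0.875, "z": 0, "turn": 0}
    - {"x": 0.105, "y": -0.875, "z": 0, "turn": 0}
    - {"x": 0.105, "y": -0.875, "z": 0, "turn": 0}

```text
t: 38.5
tool_pos: [0.5937, 0.3141, 0.2364]
orientation: [180.0, 0.0, -0.1]
contact_force: [0.1, 0.2, -0.3]
opening: 1.001
gripper_force: 0.0
```

```bash
python3 caps.py; python3 - <<'E'
from h import *
c=cap('top','t13.png');h=cv2.cvtColor(c['pixels'],cv2.COLOR_RGB2HSV);m=(h[...,2]<40).astype(np.uint8);m[:200]=0;m[285:]=0;m[:,:360]=0
n,l,s,ce=cv2.connectedComponentsWithStats(m)
for i in range(1,n):
    if s[i][4]>150: print('black',ce[i],s[i],ray(c,*ce[i],.125),ray(c,*ce[i],.05))
E
```

```text
38.55 [0.59384547 0.31410047 0.2366053 ] [-0.43524422  0.25001276 -0.13688497] 1.0039477217015325
[317.79051819 192.71113561] [301 175  34  36 907] [0.5944 0.3162 0.117 ]
[319.54905336 251.22891566] [307 235  26  31 581] [0.5202 0.3141 0.117 ]
black [378.33816425 240.18115942] [367 229  23  23 414] [ 0.54250364 -0.1341879   0.125     ] [ 0.54755412 -0.1424615   0.05      ]
black [470.78596491 252.42105263] [457 240  29  25 570] [ 0.51285197 -0.33459029  0.125     ] [ 0.51594932 -0.35606427  0.05      ]
```

play_rows:
  steps:
    - {"x": 0, "y": 0, "z": 0.1, "turn": 0}
    - {"x": 0, "y": 0, "z": 0.3, "turn": 0}
    - {"x": 0, "y": 0, "z": 0.5, "turn": 0}
    - {"x": 0, "y": 0, "z": 0.68, "turn": 0}
    - {"x": 0, "y": 0, "z": 0.82, "turn": 0}
    - {"x": 0, "y": 0, "z": 0.9, "turn": 0}

```text
t: 39.2
tool_pos: [0.5917, 0.314, 0.0977]
orientation: [179.9, 0.3, -0.0]
contact_force: [-0.6, 0.2, -1.0]
opening: 1.001
gripper_force: 0.0
```

play_rows:
  steps:
    - {"x": 0, "y": 0, "z": 0.06, "turn": 0}
    - {"x": 0, "y": 0, "z": 0.1, "turn": 0}
    - {"x": 0, "y": 0, "z": 0.131, "turn": 0}
    - {"x": 0, "y": 0, "z": 0.131, "turn": 0}
    - {"x": 0, "y": 0, "z": 0.131, "turn": 0}

```text
t: 39.7
tool_pos: [0.5944, 0.3155, 0.0827]
orientation: [-180.0, -0.1, 0.0]
contact_force: [-0.0, -0.9, 0.8]
opening: 0.996
gripper_force: 0.0
```

play_rows:
  steps:
    - {"x": 0, "y": 0, "z": 0, "turn": 0}
    - {"x": 0, "y": 0, "z": 0, "turn": 0}
    - {"x": 0, "y": 0, "z": 0, "turn": 0}
    - {"x": 0, "y": 0, "z": 0, "turn": 0}
    - {"x": 0, "y": 0, "z": 0, "turn": 0}
    - {"x": 0, "y": 0, "z": 0, "turn": 0}
    - {"x": 0, "y": 0, "z": 0, "turn": 0}
    - {"x": 0, "y": 0, "z": 0, "turn": 0}
  fingers: 0.85

```text
t: 40.5
tool_pos: [0.5938, 0.3153, 0.0818]
orientation: [-180.0, 0.0, 0.0]
contact_force: [-0.0, 0.5, 0.2]
opening: 0.416
gripper_force: 25.0
```

play_rows:
  steps:
    - {"x": 0, "y": 0, "z": 0, "turn": 0}
    - {"x": 0, "y": 0, "z": 0, "turn": 0}
    - {"x": 0, "y": 0, "z": -0.05, "turn": 0}
    - {"x": 0, "y": 0, "z": -0.15, "turn": 0}
    - {"x": 0, "y": 0, "z": -0.3, "turn": 0}
    - {"x": 0, "y": 0, "z": -0.5, "turn": 0}
    - {"x": 0, "y": 0, "z": -0.7, "turn": 0}
    - {"x": 0, "y": 0, "z": -0.8, "turn": 0}

```text
t: 41.3
tool_pos: [0.5957, 0.316, 0.2069]
orientation: [-179.9, -0.4, 0.0]
contact_force: [0.6, -0.3, -1.9]
opening: 0.42
gripper_force: 25.0
```

play_rows:
  steps:
    - {"x": 0, "y": 0.05, "z": 0, "turn": 0}
    - {"x": 0, "y": 0.15, "z": 0, "turn": 0}
    - {"x": -0.01, "y": 0.3, "z": 0, "turn": 0}
    - {"x": -0.01, "y": 0.46, "z": 0, "turn": 0}
    - {"x": -0.02, "y": 0.62, "z": 0, "turn": 0}
    - {"x": -0.021, "y": 0.779, "z": 0, "turn": 0}

```text
t: 41.9
tool_pos: [0.5885, 0.1958, 0.1987]
orientation: [179.9, 0.3, -0.0]
contact_force: [0.6, 0.3, -1.8]
opening: 0.42
gripper_force: 25.0
```

play_rows:
  steps:
    - {"x": 0, "y": 0.16, "z": 0, "turn": 0}
    - {"x": -0.01, "y": 0.32, "z": 0, "turn": 0}
    - {"x": -0.01, "y": 0.48, "z": 0, "turn": 0}
    - {"x": -0.02, "y": 0.63, "z": 0, "turn": 0}
    - {"x": -0.021, "y": 0.779, "z": 0, "turn": 0}

```text
t: 42.4
tool_pos: [0.585, 0.0792, 0.1988]
orientation: [180.0, 0.3, -0.1]
contact_force: [-0.2, -0.5, -2.1]
opening: 0.42
gripper_force: 25.0
```

play_rows:
  steps:
    - {"x": 0, "y": 0.15, "z": 0, "turn": 0}
    - {"x": -0.01, "y": 0.3, "z": 0, "turn": 0}
    - {"x": -0.01, "y": 0.45, "z": 0, "turn": 0}
    - {"x": -0.02, "y": 0.59, "z": 0, "turn": 0}
    - {"x": -0.02, "y": 0.71, "z": 0, "turn": 0}
    - {"x": -0.021, "y": 0.779, "z": 0, "turn": 0}
    - {"x": -0.021, "y": 0.779, "z": 0, "turn": 0}
    - {"x": -0.021, "y": 0.779, "z": 0, "turn": 0}

```text
t: 43.2
tool_pos: [0.5835, -0.0351, 0.2008]
orientation: [-179.9, 0.1, -0.0]
contact_force: [1.4, 0.6, -2.3]
opening: 0.421
gripper_force: 25.0
```

play_rows:
  steps:
    - {"x": 0, "y": 0, "z": 0.1, "turn": 0}
    - {"x": 0, "y": 0, "z": 0.25, "turn": 0}
    - {"x": 0, "y": 0, "z": 0.4, "turn": 0}
    - {"x": 0, "y": 0, "z": 0.54, "turn": 0}
    - {"x": 0, "y": 0, "z": 0.64, "turn": 0}
    - {"x": 0, "y": 0, "z": 0.7, "turn": 0}
    - {"x": 0, "y": 0, "z": 0.73, "turn": 0}
    - {"x": 0, "y": 0, "z": 0.73, "turn": 0}

```text
t: 44.0
tool_pos: [0.5843, -0.0351, 0.092]
orientation: [-180.0, 0.0, 0.0]
contact_force: [0.3, 0.3, -2.2]
opening: 0.418
gripper_force: 25.0
```

play_rows:
  steps:
    - {"x": 0, "y": 0, "z": 0.02, "turn": 0}
    - {"x": 0, "y": 0, "z": 0.035, "turn": 0}
    - {"x": 0, "y": 0, "z": 0.047, "turn": 0}
    - {"x": 0, "y": 0, "z": 0.054, "turn": 0}
    - {"x": 0, "y": 0, "z": 0.058, "turn": 0}
    - {"x": 0, "y": 0, "z": 0.058, "turn": 0}

```text
t: 44.6
tool_pos: [0.5845, -0.0354, 0.0838]
orientation: [180.0, -0.0, -0.0]
contact_force: [0.6, 0.6, -1.5]
opening: 0.42
gripper_force: 25.0
```

play_rows:
  steps:
    - {"x": 0, "y": 0, "z": 0.002, "turn": 0}
    - {"x": 0, "y": 0, "z": 0.002, "turn": 0}
    - {"x": 0, "y": 0, "z": 0.002, "turn": 0}
    - {"x": 0, "y": 0, "z": 0.002, "turn": 0}
    - {"x": 0, "y": 0, "z": 0.002, "turn": 0}
  fingers: 0

```text
t: 45.1
tool_pos: [0.5845, -0.0354, 0.0835]
orientation: [180.0, -0.0, -0.0]
contact_force: [-0.4, 0.2, -0.8]
opening: 0.805
gripper_force: 0.0
```

play_rows:
  steps:
    - {"x": 0, "y": 0, "z": -0.05, "turn": 0}
    - {"x": 0, "y": 0, "z": -0.2, "turn": 0}
    - {"x": 0, "y": 0, "z": -0.4, "turn": 0}
    - {"x": 0, "y": 0, "z": -0.65, "turn": 0}
    - {"x": 0, "y": 0, "z": -0.85, "turn": 0}
    - {"x": 0, "y": 0, "z": -1, "turn": 0}

```text
t: 45.7
tool_pos: [0.5854, -0.0355, 0.2369]
orientation: [180.0, -0.2, 0.0]
contact_force: [-0.2, -0.3, -0.4]
opening: 1.001
gripper_force: 0.0
```

play_rows:
  steps:
    - {"x": -0.02, "y": -0.1, "z": 0, "turn": 0}
    - {"x": -0.05, "y": -0.3, "z": 0, "turn": 0}
    - {"x": -0.1, "y": -0.54, "z": 0, "turn": 0}
    - {"x": -0.146, "y": -0.777, "z": 0, "turn": 0}

```text
t: 46.1
tool_pos: [0.5607, 0.0832, 0.2316]
orientation: [-180.0, 0.2, -0.0]
contact_force: [-0.7, 0.0, -0.0]
opening: 1.002
gripper_force: 0.0
```

play_rows:
  steps:
    - {"x": -0.05, "y": -0.25, "z": 0, "turn": 0}
    - {"x": -0.1, "y": -0.5, "z": 0, "turn": 0}
    - {"x": -0.146, "y": -0.777, "z": 0, "turn": 0}

```text
t: 46.4
tool_pos: [0.5385, 0.1997, 0.2316]
orientation: [180.0, 0.2, -0.0]
contact_force: [0.6, 0.5, 0.2]
opening: 1.0
gripper_force: 0.0
```

play_rows:
  steps:
    - {"x": -0.05, "y": -0.25, "z": 0, "turn": 0}
    - {"x": -0.09, "y": -0.47, "z": 0, "turn": 0}
    - {"x": -0.12, "y": -0.65, "z": 0, "turn": 0}
    - {"x": -0.146, "y": -0.74, "z": 0, "turn": 0}
    - {"x": -0.146, "y": -0.777, "z": 0, "turn": 0}
    - {"x": -0.146, "y": -0.777, "z": 0, "turn": 0}
    - {"x": -0.146, "y": -0.777, "z": 0, "turn": 0}

```text
t: 47.1
tool_pos: [0.5188, 0.3133, 0.233]
orientation: [180.0, 0.0, -0.1]
contact_force: [-0.4, 0.1, -0.3]
opening: 1.001
gripper_force: 0.0
```

```bash
python3 caps.py
```

```text
47.15 [0.51895765 0.31317252 0.23320827] [0.21785883 0.19927361 1.26554617] 1.0006816073532252
[625.59394572 135.28914405] [604 117  36  38 958] [ 0.5851 -0.0257  0.117 ]
[318.65615142 193.10410095] [305 178  28  30 634] [0.5197 0.3143 0.117 ]
[318.92943854 251.35053111] [ 299  228   41   44 1318] [0.4466 0.3141 0.117 ]
```

play_rows:
  steps:
    - {"x": 0, "y": 0, "z": 0.1, "turn": 0}
    - {"x": 0, "y": 0, "z": 0.3, "turn": 0}
    - {"x": 0, "y": 0, "z": 0.5, "turn": 0}
    - {"x": 0, "y": 0, "z": 0.68, "turn": 0}
    - {"x": 0, "y": 0, "z": 0.82, "turn": 0}
    - {"x": 0, "y": 0, "z": 0.9, "turn": 0}

```text
t: 47.75
tool_pos: [0.5168, 0.3126, 0.0948]
orientation: [179.9, 0.3, -0.1]
contact_force: [-0.2, 0.5, 0.3]
opening: 0.999
gripper_force: 0.0
```

play_rows:
  steps:
    - {"x": 0, "y": 0, "z": 0.06, "turn": 0}
    - {"x": 0, "y": 0, "z": 0.1, "turn": 0}
    - {"x": 0, "y": 0, "z": 0.123, "turn": 0}
    - {"x": 0, "y": 0, "z": 0.123, "turn": 0}
    - {"x": 0, "y": 0, "z": 0.123, "turn": 0}

```text
t: 48.25
tool_pos: [0.5193, 0.3147, 0.0808]
orientation: [-180.0, -0.1, 0.0]
contact_force: [0.4, -0.6, -0.4]
opening: 1.0
gripper_force: 0.0
```

play_rows:
  steps:
    - {"x": 0, "y": 0, "z": 0, "turn": 0}
    - {"x": 0, "y": 0, "z": 0, "turn": 0}
    - {"x": 0, "y": 0, "z": 0, "turn": 0}
    - {"x": 0, "y": 0, "z": 0, "turn": 0}
    - {"x": 0, "y": 0, "z": 0, "turn": 0}
    - {"x": 0, "y": 0, "z": 0, "turn": 0}
    - {"x": 0, "y": 0, "z": 0, "turn": 0}
    - {"x": 0, "y": 0, "z": 0, "turn": 0}
  fingers: 0.85

```text
t: 49.05
tool_pos: [0.5186, 0.3143, 0.0799]
orientation: [180.0, 0.0, -0.0]
contact_force: [-0.0, -1.0, -0.0]
opening: 0.356
gripper_force: 0.2
```

play_rows:
  steps:
    - {"x": 0, "y": 0, "z": 0, "turn": 0}
    - {"x": 0, "y": 0, "z": 0, "turn": 0}
    - {"x": 0, "y": 0, "z": -0.05, "turn": 0}
    - {"x": 0, "y": 0, "z": -0.15, "turn": 0}
    - {"x": 0, "y": 0, "z": -0.3, "turn": 0}
    - {"x": 0, "y": 0, "z": -0.5, "turn": 0}
    - {"x": 0, "y": 0, "z": -0.7, "turn": 0}
    - {"x": 0, "y": 0, "z": -0.8, "turn": 0}

```text
t: 49.85
tool_pos: [0.5206, 0.3153, 0.2048]
orientation: [-179.8, -0.4, 0.0]
contact_force: [0.9, -0.5, -0.5]
opening: 0.345
gripper_force: 25.0
```

play_rows:
  steps:
    - {"x": 0.02, "y": 0.05, "z": 0, "turn": 0}
    - {"x": 0.04, "y": 0.14, "z": 0, "turn": 0}
    - {"x": 0.08, "y": 0.27, "z": 0, "turn": 0}
    - {"x": 0.12, "y": 0.41, "z": 0, "turn": 0}
    - {"x": 0.16, "y": 0.55, "z": 0, "turn": 0}
    - {"x": 0.19, "y": 0.682, "z": 0, "turn": 0}

```text
t: 50.45
tool_pos: [0.5458, 0.2094, 0.197]
orientation: [179.9, 0.3, -0.1]
contact_force: [0.1, -0.2, -0.9]
opening: 0.346
gripper_force: 25.0
```

play_rows:
  steps:
    - {"x": 0.04, "y": 0.14, "z": 0, "turn": 0}
    - {"x": 0.08, "y": 0.28, "z": 0, "turn": 0}
    - {"x": 0.12, "y": 0.41, "z": 0, "turn": 0}
    - {"x": 0.15, "y": 0.53, "z": 0, "turn": 0}
    - {"x": 0.18, "y": 0.62, "z": 0, "turn": 0}
    - {"x": 0.19, "y": 0.682, "z": 0, "turn": 0}
    - {"x": 0.19, "y": 0.682, "z": 0, "turn": 0}
    - {"x": 0.19, "y": 0.682, "z": 0, "turn": 0}

```text
t: 51.25
tool_pos: [0.5752, 0.1099, 0.1994]
orientation: [-180.0, 0.1, -0.0]
contact_force: [-0.1, -0.9, -1.4]
opening: 0.342
gripper_force: 25.0
```

play_rows:
  steps:
    - {"x": 0, "y": 0, "z": 0.1, "turn": 0}
    - {"x": 0, "y": 0, "z": 0.25, "turn": 0}
    - {"x": 0, "y": 0, "z": 0.4, "turn": 0}
    - {"x": 0, "y": 0, "z": 0.54, "turn": 0}
    - {"x": 0, "y": 0, "z": 0.64, "turn": 0}
    - {"x": 0, "y": 0, "z": 0.7, "turn": 0}
    - {"x": 0, "y": 0, "z": 0.73, "turn": 0}
    - {"x": 0, "y": 0, "z": 0.73, "turn": 0}

```text
t: 52.05
tool_pos: [0.5755, 0.1099, 0.0901]
orientation: [180.0, 0.0, 0.0]
contact_force: [0.1, -0.3, -1.4]
opening: 0.341
gripper_force: 25.0
```

play_rows:
  steps:
    - {"x": 0, "y": 0, "z": 0.02, "turn": 0}
    - {"x": 0, "y": 0, "z": 0.035, "turn": 0}
    - {"x": 0, "y": 0, "z": 0.047, "turn": 0}
    - {"x": 0, "y": 0, "z": 0.054, "turn": 0}
    - {"x": 0, "y": 0, "z": 0.058, "turn": 0}
    - {"x": 0, "y": 0, "z": 0.058, "turn": 0}

```text
t: 52.65
tool_pos: [0.5758, 0.1097, 0.0819]
orientation: [-180.0, -0.0, 0.0]
contact_force: [-0.6, -0.0, -0.3]
opening: 0.342
gripper_force: 25.0
```

play_rows:
  steps:
    - {"x": 0, "y": 0, "z": 0, "turn": 0}
    - {"x": 0, "y": 0, "z": 0, "turn": 0}
    - {"x": 0, "y": 0, "z": 0, "turn": 0}
    - {"x": 0, "y": 0, "z": 0, "turn": 0}
    - {"x": 0, "y": 0, "z": 0, "turn": 0}
  fingers: 0

```text
t: 53.15
tool_pos: [0.5757, 0.1098, 0.0818]
orientation: [-180.0, -0.0, 0.0]
contact_force: [-0.4, -0.4, -1.0]
opening: 0.734
gripper_force: 0.0
```

play_rows:
  steps:
    - {"x": 0, "y": 0, "z": -0.05, "turn": 0}
    - {"x": 0, "y": 0, "z": -0.2, "turn": 0}
    - {"x": 0, "y": 0, "z": -0.4, "turn": 0}
    - {"x": 0, "y": 0, "z": -0.65, "turn": 0}
    - {"x": 0, "y": 0, "z": -0.85, "turn": 0}
    - {"x": 0, "y": 0, "z": -1, "turn": 0}

```text
t: 53.75
tool_pos: [0.5767, 0.1098, 0.2352]
orientation: [-180.0, -0.2, 0.0]
contact_force: [0.4, 0.4, 0.5]
opening: 1.0
gripper_force: 0.0
```

play_rows:
  steps:
    - {"x": -0.05, "y": -0.1, "z": 0, "turn": 0}
    - {"x": -0.15, "y": -0.25, "z": 0, "turn": 0}
    - {"x": -0.3, "y": -0.45, "z": 0, "turn": 0}
    - {"x": -0.437, "y": -0.682, "z": 0, "turn": 0}

```text
t: 54.15
tool_pos: [0.5077, 0.2131, 0.23]
orientation: [180.0, 0.2, -0.1]
contact_force: [0.6, -0.5, 0.4]
opening: 1.001
gripper_force: 0.0
```

play_rows:
  steps:
    - {"x": -0.15, "y": -0.23, "z": 0, "turn": 0}
    - {"x": -0.28, "y": -0.43, "z": 0, "turn": 0}
    - {"x": -0.38, "y": -0.59, "z": 0, "turn": 0}
    - {"x": -0.437, "y": -0.682, "z": 0, "turn": 0}
    - {"x": -0.437, "y": -0.682, "z": 0, "turn": 0}
    - {"x": -0.437, "y": -0.682, "z": 0, "turn": 0}
    - {"x": -0.437, "y": -0.682, "z": 0, "turn": 0}

```text
t: 54.85
tool_pos: [0.4445, 0.3136, 0.231]
orientation: [180.0, 0.0, -0.0]
contact_force: [-0.5, -0.0, 0.2]
opening: 1.001
gripper_force: 0.0
```

```bash
python3 caps.py
```

```text
54.9 [0.44473592 0.31354683 0.23124518] [-0.24019389  0.49474729  0.38787162] 0.9974942979884853
[632.01505376  66.3311828 ] [622  46  18  39 465] [ 0.5807 -0.0114  0.117 ]
[518.79903148  68.95641646] [503  53  32  35 826] [0.5782 0.106  0.117 ]
[319.08927382 193.67021985] [ 297  171   45   45 1501] [0.4451 0.3142 0.117 ]
```

play_rows:
  steps:
    - {"x": 0, "y": 0, "z": 0.1, "turn": 0}
    - {"x": 0, "y": 0, "z": 0.3, "turn": 0}
    - {"x": 0, "y": 0, "z": 0.5, "turn": 0}
    - {"x": 0, "y": 0, "z": 0.68, "turn": 0}
    - {"x": 0, "y": 0, "z": 0.82, "turn": 0}
    - {"x": 0, "y": 0, "z": 0.9, "turn": 0}

```text
t: 55.5
tool_pos: [0.4429, 0.3127, 0.0933]
orientation: [179.9, 0.3, -0.1]
contact_force: [-1.2, -0.2, 0.1]
opening: 1.006
gripper_force: 0.0
```

play_rows:
  steps:
    - {"x": 0, "y": 0, "z": 0.06, "turn": 0}
    - {"x": 0, "y": 0, "z": 0.1, "turn": 0}
    - {"x": 0, "y": 0, "z": 0.142, "turn": 0}
    - {"x": 0, "y": 0, "z": 0.142, "turn": 0}
    - {"x": 0, "y": 0, "z": 0.142, "turn": 0}

```text
t: 56.0
tool_pos: [0.445, 0.3146, 0.076]
orientation: [-180.0, -0.1, 0.0]
contact_force: [0.4, 0.5, 0.2]
opening: 1.001
gripper_force: 0.0
```

play_rows:
  steps:
    - {"x": 0, "y": 0, "z": 0, "turn": 0}
    - {"x": 0, "y": 0, "z": 0, "turn": 0}
    - {"x": 0, "y": 0, "z": 0, "turn": 0}
    - {"x": 0, "y": 0, "z": 0, "turn": 0}
    - {"x": 0, "y": 0, "z": 0, "turn": 0}
    - {"x": 0, "y": 0, "z": 0, "turn": 0}
    - {"x": 0, "y": 0, "z": 0, "turn": 0}
  fingers: 0.7

```text
t: 56.7
tool_pos: [0.4446, 0.3142, 0.0754]
orientation: [180.0, -0.0, 0.0]
contact_force: [-0.4, -0.2, 0.5]
opening: 0.55
gripper_force: 25.0
```

play_rows:
  steps:
    - {"x": 0, "y": 0, "z": 0, "turn": 0}
    - {"x": 0, "y": 0, "z": 0, "turn": 0}
    - {"x": 0, "y": 0, "z": -0.05, "turn": 0}
    - {"x": 0, "y": 0, "z": -0.15, "turn": 0}
    - {"x": 0, "y": 0, "z": -0.3, "turn": 0}
    - {"x": 0, "y": 0, "z": -0.5, "turn": 0}
    - {"x": 0, "y": 0, "z": -0.7, "turn": 0}
    - {"x": 0, "y": 0, "z": -0.8, "turn": 0}

```text
t: 57.5
tool_pos: [0.4458, 0.3151, 0.1984]
orientation: [-179.9, -0.2, 0.0]
contact_force: [0.2, -1.0, -2.4]
opening: 0.549
gripper_force: 25.0
```

play_rows:
  steps:
    - {"x": 0.02, "y": 0.05, "z": 0, "turn": 0}
    - {"x": 0.05, "y": 0.15, "z": 0, "turn": 0}
    - {"x": 0.08, "y": 0.3, "z": 0, "turn": 0}
    - {"x": 0.11, "y": 0.46, "z": 0, "turn": 0}
    - {"x": 0.14, "y": 0.62, "z": 0, "turn": 0}
    - {"x": 0.18, "y": 0.78, "z": 0, "turn": 0}
    - {"x": 0.213, "y": 0.94, "z": 0, "turn": 0}

```text
t: 58.2
tool_pos: [0.4749, 0.1707, 0.1926]
orientation: [179.9, 0.3, -0.1]
contact_force: [1.2, 0.3, -2.4]
opening: 0.547
gripper_force: 25.0
```

play_rows:
  steps:
    - {"x": 0.04, "y": 0.17, "z": 0, "turn": 0}
    - {"x": 0.08, "y": 0.34, "z": 0, "turn": 0}
    - {"x": 0.12, "y": 0.5, "z": 0, "turn": 0}
    - {"x": 0.15, "y": 0.65, "z": 0, "turn": 0}
    - {"x": 0.18, "y": 0.78, "z": 0, "turn": 0}
    - {"x": 0.2, "y": 0.88, "z": 0, "turn": 0}
    - {"x": 0.213, "y": 0.94, "z": 0, "turn": 0}
    - {"x": 0.213, "y": 0.94, "z": 0, "turn": 0}

```text
t: 59.0
tool_pos: [0.5079, 0.0311, 0.1944]
orientation: [-180.0, 0.1, -0.1]
contact_force: [0.0, 1.1, -2.4]
opening: 0.544
gripper_force: 25.0
```

play_rows:
  steps:
    - {"x": 0, "y": 0, "z": 0.1, "turn": 0}
    - {"x": 0, "y": 0, "z": 0.25, "turn": 0}
    - {"x": 0, "y": 0, "z": 0.4, "turn": 0}
    - {"x": 0, "y": 0, "z": 0.54, "turn": 0}
    - {"x": 0, "y": 0, "z": 0.64, "turn": 0}
    - {"x": 0, "y": 0, "z": 0.7, "turn": 0}
    - {"x": 0, "y": 0, "z": 0.73, "turn": 0}
    - {"x": 0, "y": 0, "z": 0.73, "turn": 0}

```text
t: 59.8
tool_pos: [0.5082, 0.0327, 0.0856]
orientation: [-180.0, 0.0, 0.0]
contact_force: [0.8, -0.5, -1.4]
opening: 0.55
gripper_force: 25.0
```

play_rows:
  steps:
    - {"x": 0, "y": 0, "z": 0.02, "turn": 0}
    - {"x": 0, "y": 0, "z": 0.035, "turn": 0}
    - {"x": 0, "y": 0, "z": 0.047, "turn": 0}
    - {"x": 0, "y": 0, "z": 0.054, "turn": 0}
    - {"x": 0, "y": 0, "z": 0.058, "turn": 0}
    - {"x": 0, "y": 0, "z": 0.058, "turn": 0}

```text
t: 60.4
tool_pos: [0.5086, 0.0323, 0.0774]
orientation: [-180.0, -0.0, -0.0]
contact_force: [-0.2, 0.4, -1.4]
opening: 0.546
gripper_force: 25.0
```

Release, rise and check the result by numbers.

play_rows:
  steps:
    - {"x": 0, "y": 0, "z": 0.003, "turn": 0}
    - {"x": 0, "y": 0, "z": 0.003, "turn": 0}
    - {"x": 0, "y": 0, "z": 0.003, "turn": 0}
    - {"x": 0, "y": 0, "z": 0.003, "turn": 0}
    - {"x": 0, "y": 0, "z": 0.003, "turn": 0}
    - {"x": 0, "y": 0, "z": 0.003, "turn": 0}
  fingers: 0

```text
t: 61.0
tool_pos: [0.5085, 0.0323, 0.0768]
orientation: [-180.0, -0.0, 0.0]
contact_force: [0.5, 0.5, -0.8]
opening: 0.993
gripper_force: 0.0
```

play_rows:
  steps:
    - {"x": 0, "y": 0, "z": -0.05, "turn": 0}
    - {"x": 0, "y": 0, "z": -0.2, "turn": 0}
    - {"x": 0, "y": 0, "z": -0.4, "turn": 0}
    - {"x": 0, "y": 0, "z": -0.65, "turn": 0}
    - {"x": 0, "y": 0, "z": -0.85, "turn": 0}
    - {"x": 0, "y": 0, "z": -1, "turn": 0}

```text
t: 61.6
tool_pos: [0.5095, 0.0323, 0.23]
orientation: [180.0, -0.2, -0.0]
contact_force: [-0.2, -0.8, -0.5]
opening: 1.0
gripper_force: 0.0
```

play_rows:
  steps:
    - {"x": -0.1, "y": 0, "z": -0.1, "turn": 0}
    - {"x": -0.3, "y": 0, "z": -0.3, "turn": 0}
    - {"x": -0.55, "y": 0, "z": -0.4, "turn": 0}
    - {"x": -0.8, "y": 0, "z": -0.5, "turn": 0}
    - {"x": -0.9, "y": 0, "z": -0.5, "turn": 0}
    - {"x": -0.9, "y": 0, "z": -0.5, "turn": 0}
    - {"x": -0.9, "y": 0, "z": -0.5, "turn": 0}

```text
t: 62.3
tool_pos: [0.3738, 0.0323, 0.3022]
orientation: [180.0, -0.1, -0.0]
contact_force: [0.5, 0.1, -0.1]
opening: 1.0
gripper_force: 0.0
```

```bash
python3 caps.py; python3 - <<'E'
from h import *
c=cap('top','tend.png');h=cv2.cvtColor(c['pixels'],cv2.COLOR_RGB2HSV)
d=cap('scene','send.png');g=cv2.cvtColor(d['pixels'],cv2.COLOR_RGB2HSV)
def show(c,m,z,t):
    n,l,s,ce=cv2.connectedComponentsWithStats(m.astype(np.uint8))
    for i in range(1,n):
        if s[i][4]>80 : print(t,ce[i].round(1),s[i].tolist(),ray(c,*ce[i],z).round(4))
r=np.zeros(h.shape[:2],bool);r[190:290,140:520]=1
show(c,r&(h[...,0]>100)&(h[...,0]<125)&(h[...,1]>170),.115,'blue')
show(c,r&(h[...,2]<45),.125,'black')
r[:]=0;r[140:240,280:420]=1
show(d,r&(g[...,0]>100)&(g[...,0]<125)&(g[...,1]>170),.11,'scene blue')
d0=load('scene0');g0=cv2.cvtColor(d0['pixels'],cv2.COLOR_RGB2HSV)
show(d0,r&(g0[...,0]>100)&(g0[...,0]<125)&(g0[...,1]>170),.11,'start blue')
E
```

```text
62.35 [0.37393499 0.03228289 0.3017494 ] [-0.06890865 -0.3206636   0.13923223] 1.003444563989288
[375.         13.5704388] [357   0  35  34 866] [ 0.5843 -0.0353  0.117 ]
[256.77445652  20.55978261] [243   4  29  35 736] [0.5766 0.1095 0.117 ]
[319.59322034  81.10631741] [ 300   60   40   43 1298] [0.5074 0.0323 0.117 ]
blue [332.2 222.3] [325, 214, 16, 17, 206] [ 0.5844 -0.0342  0.115 ]
blue [267.4 227.2] [262, 221, 12, 13, 128] [0.5755 0.1098 0.115 ]
blue [302.7 258.2] [293, 248, 21, 21, 346] [0.5061 0.0321 0.115 ]
black [378.5 240.2] [367, 229, 24, 23, 438] [ 0.5425 -0.1345  0.125 ]
black [470.7 252.3] [456, 240, 30, 25, 602] [ 0.5131 -0.3344  0.125 ]
scene blue [354.5 166.2] [346, 158, 18, 18, 258] [0.5106 0.0344 0.11  ]
scene blue [319.  168.8] [313, 162, 13, 15, 170] [ 0.5815 -0.0366  0.11  ]
scene blue [362.9 191.3] [358, 185, 11, 14, 138] [0.5744 0.1085 0.11  ]
start blue [353.8 166.7] [346, 158, 17, 18, 257] [0.5136 0.0343 0.11  ]
start blue [319.  168.8] [313, 162, 13, 15, 170] [ 0.5815 -0.0366  0.11  ]
start blue [362.9 191.5] [357, 185, 12, 14, 140] [0.5749 0.1087 0.11  ]
```

```bash
python3 -c "
from h import *
print(ctrl.hand_in())"
```

```text
the job is handed in; nothing more can be done
None
```

I handed the job in at about 62 s: the jar is near the middle of the balance pan and the three tall bottles are upright in their own compartments by final camera measurements, though my first grip tilted the round bottle briefly before it rocked back upright.

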